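# Pipette from its stand, held ready over the reservoir

## Robot

A 6-joint arm with a two-finger parallel gripper is mounted at the origin on the work surface; the furniture and walls round the work are solid. World frame = base frame: x ahead of the robot, y to its left, z up, the work surface at z = 0. Lengths are in mm, angles in rad, forces in N, time in s.
With the tool pointing down it reaches from about 350 to 975 mm from the base axis. Payload 7.1 kg.
Tool frame: the origin (TCP) lies at the very end of the fingers, on their centre line; the grasp point (between the pads) lies 19 mm behind it; y points along the fingers, x is the direction in which the jaws open and shut, and the axes are right-handed (so a half turn about y gives the same grasp; the last joint's range is limited). The gripper opens to 88 mm and grips with 3 to 60 N. Pads are 20 mm wide; open, the fingers measure 115 mm over their backs; the gripper's body (75 mm by 178 mm) begins 61 mm behind the grasp point.
Start: joints at [1.261, 0.423, 1.63, -0, 1.089, -0.019], TCP at [179.167, 598.752, 222.675] pointing down, gripper open.
Joint ranges: [-3, 3], [-0.9, 2.11], [0.09, 2.58], [-1.31, 4.45], [0.11, 2.69], [-2.54, 2.54]. Speed limits (rad/s): [2.39, 2.39, 3.01, 3.14, 3.14, 3.14].

## Interface

Orientations are given as a rotation vector (axis times angle).
In Python, from workcell import ctrl gives the robot as it stands. The module is installed in compiled form; this text tells all that it offers.
- The arm moves only by the tool jog_arm, never from a script. Its argument "steps" is a list of rows, each an object with "turn": the turn, a rotation vector about the world's x, y, z scaled (see below), a list of three; "dp": the shift along the world's x, y, z scaled (see below), a list of three; "claw": the opening, from 0 (shut) to 1 (fully open). In form: [{"turn": [wx, wy, wz], "dp": [x, y, z], "claw": claw}, ...]. A call has 1 to 12 rows; each row is the pose to reach, as a shift and turn from the pose measured when the call began, turning the shorter way round; what a row does not reach only later rows make up. The controller multiplies each number of a shift by 80 mm and each number of a turn by pi rad. A row lasts 1/12 s, in which the tool goes at most 41.7 mm and 7.16 degrees, less where a joint would pass 70% of its speed; a pose out of reach is approached as far as the arm can. A call with a number of a shift or a turn outside -1 to 1 is refused whole. A call with a gripper value outside its range is refused whole. The fingers move at their own pace and stop on an object; the grip force is fixed at half the most. Time passes only in rows, so rows that repeat a pose let the fingers close. It gives the time, the measured TCP pose, the force and the opening at its end, in the units of the state.
- ctrl.get_obs(): the state, without advancing time (a new reading comes with each control period).
- ctrl.get_image(name): name is "side" or "top" or "wrist"; returns a dict with "img" (480x640x3 uint8, red, green, blue), "range_z" (480x640 float32, mm along the optical axis (not along the pixel's ray), 0 where there is no reading), "fovy" (degrees; the focal length in pixels is half the picture's height over the tangent of half this angle, whatever the lens; pixels are square), "cx", "cy" (the principal point, pixels), "camera_from_world" (4x4, takes a point from world to camera coordinates); the wrist camera has in their place "hand_eye" (4x4, takes a point from camera to tool coordinates, whose origin is the TCP and whose axes are the tool frame's). Camera axes: x right, y down, z forward; pixel columns grow to the right and rows downward; lengths in mm; the calibration is good to about 2 mm. A picture is of the moment at which its call begins: read the wrist's pose just before it.
- ctrl.close_job(): hands the job in, once; it reports no verdict.
The state is a dict: "t": time; "qpos": joint angles; "qvel": joint speeds; "joint_torque": joint torques, N m; "ee_pos": TCP position; "orientation": TCP orientation; "ft_force": force on the tool from outside, world axes, zero at the start; "moment": the same for the moment, N m; "width": finger opening in mm.
Only numpy, scipy, OpenCV 4.12 (cv2) and the standard library are available. Lean on these libraries where they do the work, as an engineer would, in place of code of your own. Each camera call takes 0.05 s, during which the arm holds its last target.

## Task

Draw the hand pipette out of its sloping stand, turn it upright with its tip pointing straight down, and bring the tip to a few centimetres above the middle of the low clear reservoir. Finish while holding it there, upright and still in the air, touching nothing but the gripper; do not put it down or let go, and leave the reservoir, two small bottles and brown vial where they are.

Things in the scene. Friction and masses are not known exactly. Their poses are not given: they have to be found in the camera images.
- pipette: hand pipette, 242 mm long, about 85 g, loose. +y runs from tip (y = -121 mm) to push button (top y = +121). Round shaft 17 mm thick (y -77 to -3, axis x = -3, z = 12), thin tip below. Grip 24 mm thick (z 0 to 24), 33 mm wide. Starts leaning 45 deg, head up and towards the robot, x axis up and away, z level. Upright: +y straight up.
- pipette_tip (a point): point at the lower end of the pipette, on the shaft's axis; the tip is 9 mm thick
- pipette_head (a point): point in the pipette's head, at x = 8, y = 84, z = 12 mm in its frame: 205 mm along from the tip, 37 mm below the button's top; a good place to grip across the 24 mm thickness (pipette z). The head spans x -9 to 28, y 66 to 102; a finger hook, 10 mm thick, stands out to x = -28, underneath at the start.
- pipette_stand: fixed white stand, base 90 x 90 x 12 mm, origin under its middle. Square socket, bore 20 mm, 68 mm long, slopes 45 deg, mouth up towards the stand's -x, middle 85 mm up; the shaft has 1.5 mm play in it, the grip lies on a tongue before the mouth. Draw along pipette +y; the tip is out after 120 mm. Stands left or right of the centrifuge, the reservoir on the other side.
- reservoir: low clear open trough, 78 x 133 x 28 mm, loose, origin under its middle, long side along its y
- reservoir_mid (a point): middle of the reservoir at rim height, 28 mm above the worktop
- bottle: white dropper bottle with a screw cap, 42 mm diameter, 96 mm tall, bystander, origin under its middle
- vial: brown vial, 34 mm diameter, 80 mm tall, bystander, origin under its middle
- flask: small white bottle with a screw cap, 35 mm diameter, 74 mm tall, bystander, origin under its middle
- centrifuge: fixed mini centrifuge standing between stand and reservoir, about 270 x 180 mm and 130 mm tall, lid shut; origin under its middle. Carry the pipette over it or round it.

How it is judged:
By the outcome, as a careful person would: the job done as asked, in the order asked, and still so for the second after the job is handed in, while the arm keeps its last pose, push and grip.
It also fails if it takes over 42 s, if anything falls off the work surface, if the arm or the gripper's body presses on something with over 40 N, if the wrist force passes 120 N, or if a joint passes its speed limit or range.

## Working session

There is one attempt and no reset: what is moved stays moved. The work goes in short steps, Python scripts to look and compute and a tool call to move; the robot and the scene stay as the last step left them, time stands still between calls to the robot, and variables do not carry over. Pictures are saved under pics/ and viewed, and the job is handed in when it is done.

Besides the shell and the picture viewer there is one more tool, called after ">>>" as name([rows], argument=value, ...), one row to a line, values as JSON. jog_arm: Moves the arm, as the interface text tells. Its arguments: {"type":"object","properties":{"steps":{"type":"array","items":{"type":"object","properties":{"turn":{"type":"array","items":{"type":"number"}},"dp":{"type":"array","items":{"type":"number"}},"claw":{"type":"number"}}}}},"required":["steps"]}

```bash
mkdir -p pics; cat > h.py <<'E'
import numpy as np, cv2
from scipy.spatial.transform import Rotation as R
from workcell import ctrl
def cam(d,obs=None):
    f=240/np.tan(np.radians(d["fovy"])/2)
    if "camera_from_world" in d: wc=np.linalg.inv(np.array(d["camera_from_world"]))
    else:
        T=np.eye(4);T[:3,:3]=R.from_rotvec(obs["orientation"]).as_matrix();T[:3,3]=obs["ee_pos"]
        wc=T@np.array(d["hand_eye"])
    return f,d["cx"],d["cy"],wc
def cloud(d,c):
    f,cx,cy,wc=c
    v,u=np.mgrid[:480,:640]; z=d["range_z"]
    P=np.stack([(u-cx)/f*z,(v-cy)/f*z,z],-1)
    W=P@wc[:3,:3].T+wc[:3,3]; W[z<=0]=np.nan
    return W
def ray(u,v,c):
    f,cx,cy,wc=c
    d=wc[:3,:3]@np.array([(u-cx)/f,(v-cy)/f,1]); return wc[:3,3],d
def plane(u,v,c,z):
    o,d=ray(u,v,c); return o+d*(z-o[2])/d[2]
def proj(p,c):
    f,cx,cy,wc=c
    q=np.linalg.inv(wc)@np.append(p,1); return np.array([cx+f*q[0]/q[2],cy+f*q[1]/q[2]])
def save(name,tag):
    o=ctrl.get_obs(); d=ctrl.get_image(name); c=cam(d,o)
    cv2.imwrite(f"pics/{tag}.png",d["img"][:,:,::-1])
    np.savez(f"{tag}.npz",img=d["img"],z=d["range_z"],f=c[0],cx=c[1],cy=c[2],wc=c[3])
    return d,c
def load(tag):
    a=np.load(f"{tag}.npz"); c=(float(a["f"]),float(a["cx"]),float(a["cy"]),a["wc"])
    return {"img":a["img"],"range_z":a["z"]},c
E
python3 - <<'E'
from h import *
o=ctrl.get_obs();print({k:np.round(v,3) for k,v in o.items()})
for n in("side","top","wrist"):
    d,c=save(n,n+"0");print(n,c[0],c[1:3],np.round(c[3],3).tolist(), (d["range_z"]>0).mean())
E
```

```text
{'t': np.float64(0.0), 'qpos': array([ 1.261,  0.424,  1.631, -0.   ,  1.089, -0.019]), 'qvel': array([ 0.   , -0.   ,  0.002,  0.001,  0.   , -0.   ]), 'joint_torque': array([ 2.0000e-03, -5.4462e+01, -2.7367e+01,  6.5000e-02,  2.3000e-02,
       -0.0000e+00]), 'ee_pos': array([179.016, 598.219, 221.895]), 'orientation': array([-1.334, -0.991,  0.994]), 'ft_force': array([ 0.08 , -0.027, -1.261]), 'moment': array([ 0.001, -0.001,  0.009]), 'width': np.float64(88.041)}
side 614.0635229868973 (317.83387661604286, 238.0994055473682) [[-0.984, 0.103, -0.146, 728.178], [0.177, 0.46, -0.87, 1307.976], [-0.022, -0.882, -0.47, 823.584], [0.0, 0.0, 0.0, 1.0]] 0.9831901041666666
top 483.08781281007174 (320.40674427136, 239.0767936326029) [[-0.025, -0.982, 0.187, 280.918], [-1.0, 0.025, -0.002, 22.518], [-0.002, -0.187, -0.982, 1298.846], [0.0, 0.0, 0.0, 1.0]] 0.9959830729166667
wrist 400.6469294514893 (319.51986484914977, 245.569498412337) [[0.287, 0.93, 0.232, 116.006], [0.958, -0.278, -0.071, 617.529], [-0.001, 0.242, -0.97, 384.049], [0.0, 0.0, 0.0, 1.0]] 0.9960123697916666
```

View pics/side0.png

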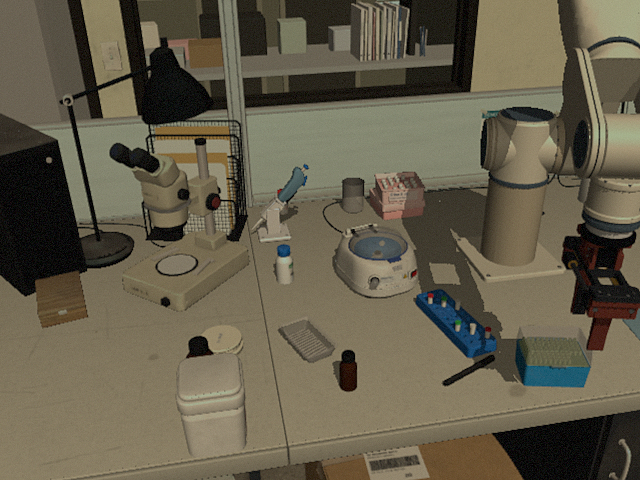

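View pics/top0.png

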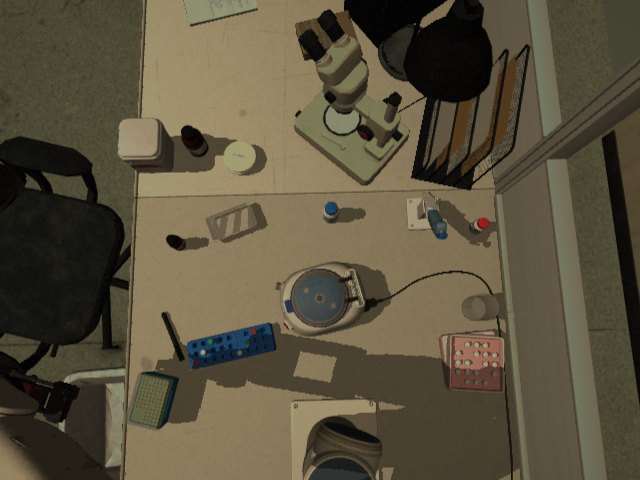

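View pics/wrist0.png

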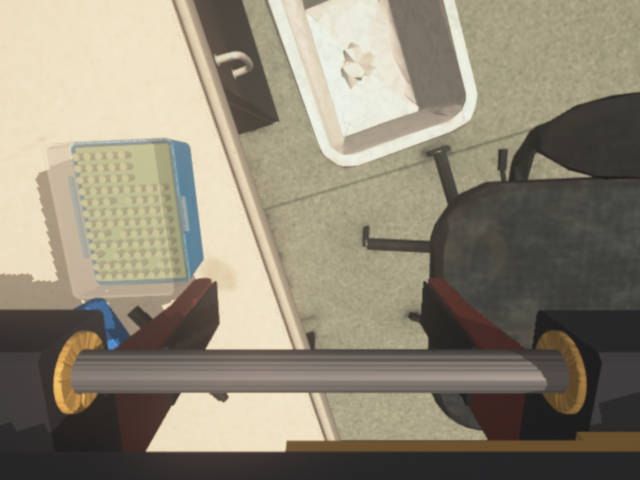

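```bash
python3 - <<'E'
from h import *
d,c=load("top0"); a=d["img"][170:260,390:510,::-1]; cv2.imwrite("pics/topc.png",cv2.resize(a,None,fx=6,fy=6,interpolation=cv2.INTER_CUBIC))
W=cloud(d,c)
for n,(u,v) in dict(stand=(412,222),pip=(436,225),res=(236,222),blue=(331,207),red=(482,222),vial=(174,240),cent=(320,297),box=(470,360),cup=(480,305),glass=(505,220),micro=(370,170)).items(): print(n,np.round(W[v,u]))
d,c=load("side0"); a=d["img"][150:250,230:350,::-1]; cv2.imwrite("pics/sidec.png",cv2.resize(a,None,fx=6,fy=6,interpolation=cv2.INTER_CUBIC))
E
```

```text
stand [ 567. -232.   11.]
pip [ 519. -252.  192.]
res [581. 250.   7.]
blue [592.  -9. 100.]
red [ 548. -400.   76.]
vial [520. 396.  81.]
cent [362.  24. 128.]
box [ 202. -340.   78.]
cup [ 339. -399.    6.]
glass [ 560. -475.   39.]
micro [ 704. -119.   54.]
```

View pics/topc.png

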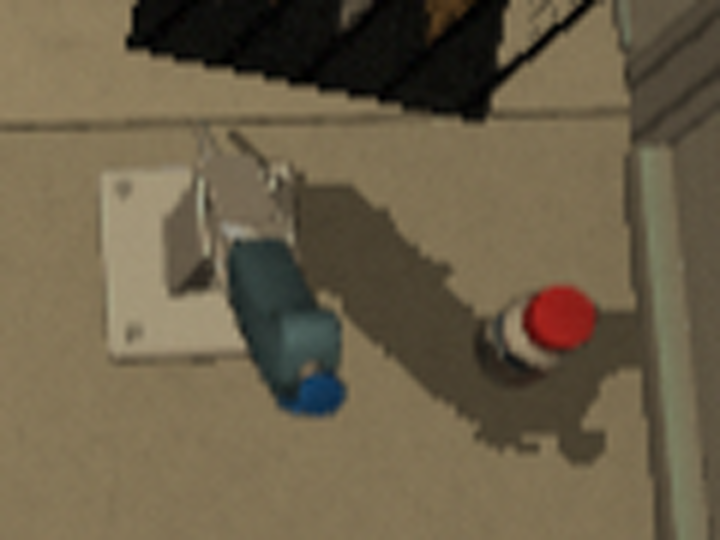

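View pics/sidec.png

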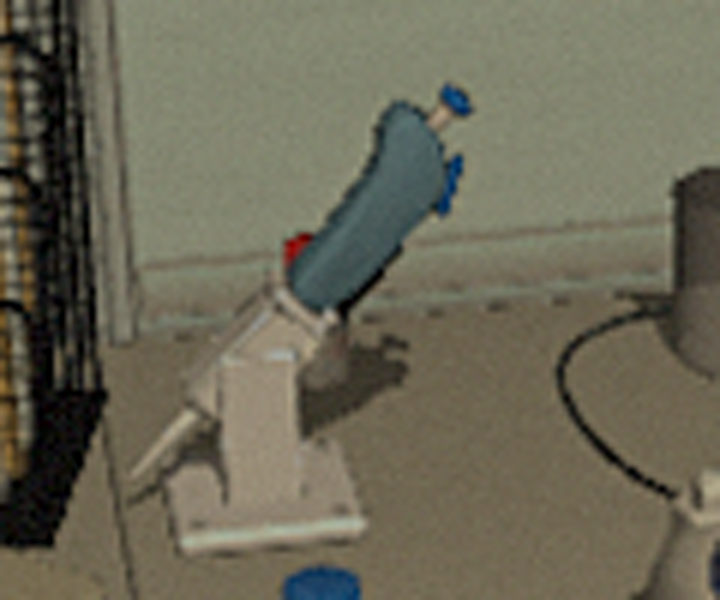

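```bash
python3 - <<'E'
from h import *
o=ctrl.get_obs(); M=R.from_rotvec(o["orientation"]).as_matrix(); print("tool axes cols",np.round(M,3).tolist())
print("hand_eye",np.round(ctrl.get_image("wrist")["hand_eye"],3).tolist())
for tag in("top0","side0"):
    d,c=load(tag); W=cloud(d,c); hsv=cv2.cvtColor(d["img"],cv2.COLOR_RGB2HSV)
    x,y,z=W[...,0],W[...,1],W[...,2]
    roi=(x>440)&(x<700)&(y>-340)&(y<-170)
    H,S,V=[hsv[...,i].astype(int) for i in range(3)]
    teal=roi&(H>85)&(H<115)&(S>50)&(S<150)&(z>90)
    P=W[teal]; print(tag,"teal",len(P),np.round(P.mean(0),1))
    m=P.mean(0); u,s,vt=np.linalg.svd(P-m); print(np.round(vt[0],3),s, np.round(P.min(0)),np.round(P.max(0)))
    blue=roi&(H>100)&(H<125)&(S>150)&(z>80); vv,uu=np.nonzero(blue); print("blue",list(zip(uu,vv))[:40]); print(np.round(W[blue],0).tolist()[:40])
    base=(x>450)&(x<690)&(y>-330)&(y<-160)&(z>7)&(z<17)&(V>100)
    b=W[base][:,:2].astype(np.float32); print("base",len(b),cv2.minAreaRect(b), b.min(0),b.max(0))
    cv2.imwrite(f"pics/m_{tag}.png",(base*255).astype(np.uint8))
E
```

```text
tool axes cols [[0.287, -0.0, -0.958], [0.958, -0.001, 0.287], [-0.001, -1.0, 0.0]]
hand_eye [[1.0, -0.0, 0.0, 0.134], [-0.0, -0.242, 0.97, -162.081], [-0.0, -0.97, -0.242, 65.881], [0.0, 0.0, 0.0, 1.0]]
top0 teal 25 [ 514.  -262.5  170.5]
[-0.867  0.048  0.497] [232.07989489  77.39376467  25.1046841 ] [ 485. -285.  108.] [ 682. -252.  204.]
blue [(np.int64(444), np.int64(232)), (np.int64(441), np.int64(233)), (np.int64(442), np.int64(233)), (np.int64(443), np.int64(233)), (np.int64(444), np.int64(233)), (np.int64(445), np.int64(233)), (np.int64(440), np.int64(234)), (np.int64(441), np.int64(234)), (np.int64(442), np.int64(234)), (np.int64(443), np.int64(234)), (np.int64(444), np.int64(234)), (np.int64(445), np.int64(234)), (np.int64(446), np.int64(234)), (np.int64(440), np.int64(235)), (np.int64(441), np.int64(235)), (np.int64(442), np.int64(235)), (np.int64(443), np.int64(235)), (np.int64(444), np.int64(235)), (np.int64(445), np.int64(235)), (np.int64(446), np.int64(235)), (np.int64(439), np.int64(236)), (np.int64(440), np.int64(236)), (np.int64(441), np.int64(236)), (np.int64(442)
[... 2878 characters left out ...]
-258.0, 202.0], [494.0, -252.0, 205.0], [492.0, -250.0, 205.0], [495.0, -251.0, 202.0], [490.0, -262.0, 197.0], [678.0, -324.0, 170.0], [494.0, -260.0, 175.0], [497.0, -262.0, 171.0], [494.0, -262.0, 171.0], [498.0, -252.0, 172.0], [494.0, -262.0, 168.0], [497.0, -259.0, 166.0], [497.0, -259.0, 163.0], [501.0, -255.0, 162.0], [498.0, -257.0, 161.0], [500.0, -261.0, 157.0], [503.0, -260.0, 154.0], [500.0, -259.0, 155.0], [504.0, -253.0, 155.0], [501.0, -257.0, 152.0], [682.0, -318.0, 95.0], [690.0, -280.0, 100.0], [691.0, -285.0, 86.0]]
base 352 ((550.0817260742188, -244.60000610351562), (117.13712310791016, 197.28839111328125), 74.06804656982422) [ 452.19937 -305.95978] [ 642.428  -174.7633]
```

>>> jog_arm([
  {"dp": [0.75,-1,0.2],"turn": [0,0,-0.1],"claw": 1},
  {"dp": [0.75,-1,0.2],"turn": [0,0,-0.1],"claw": 1},
  {"dp": [0.75,-1,0.2],"turn": [0,0,-0.1],"claw": 1},
  {"dp": [0.75,-1,0.2],"turn": [0,0,-0.1],"claw": 1},
])

```text
t: 0.53
ee_pos: [240.9, 515.9, 238.7]
orientation: [-1.439, -0.748, 0.75]
ft_force: [0.2, 0.9, -0.1]
width: 87.7
```

>>> jog_arm([
  {"dp": [0.75,-1,0.2],"turn": [0,0,-0.1],"claw": 1},
  {"dp": [0.75,-1,0.2],"turn": [0,0,-0.1],"claw": 1},
  {"dp": [0.75,-1,0.2],"turn": [0,0,-0.1],"claw": 1},
  {"dp": [0.75,-1,0.2],"turn": [0,0,-0.1],"claw": 1},
])

```text
t: 0.87
ee_pos: [302.5, 434.3, 255.3]
orientation: [-1.513, -0.503, 0.503]
ft_force: [-0.8, 0.2, -0.4]
width: 88.0
```

>>> jog_arm([
  {"dp": [0.75,-1,0.2],"turn": [0,0,-0.1],"claw": 1},
  {"dp": [0.75,-1,0.2],"turn": [0,0,-0.1],"claw": 1},
  {"dp": [0.75,-1,0.2],"turn": [0,0,-0.1],"claw": 1},
  {"dp": [0.75,-1,0.2],"turn": [0,0,-0.1],"claw": 1},
])

```text
t: 1.2
ee_pos: [364.0, 353.5, 271.9]
orientation: [-1.556, -0.256, 0.254]
ft_force: [0.1, 0.0, -0.3]
width: 87.7
```

>>> jog_arm([
  {"dp": [0.75,-1,0.2],"turn": [0,0,-0.1],"claw": 1},
  {"dp": [0.75,-1,0.2],"turn": [0,0,-0.1],"claw": 1},
  {"dp": [0.75,-1,0.2],"turn": [0,0,-0.1],"claw": 1},
  {"dp": [0.75,-1,0.2],"turn": [0,0,-0.1],"claw": 1},
])

```text
t: 1.53
ee_pos: [425.8, 273.3, 288.4]
orientation: [-1.571, -0.009, 0.005]
ft_force: [0.2, -0.3, 0.4]
width: 88.0
```

```bash
python3 - <<'E'
from h import *
o=ctrl.get_obs();print({k:np.round(v,3) for k,v in o.items()}); print(np.round(R.from_rotvec(o["orientation"]).as_matrix(),2))
save("wrist","wrist1")
E
```

```text
{'t': np.float64(1.533), 'qpos': array([ 5.480e-01,  1.690e-01,  1.824e+00, -1.000e-03,  1.146e+00,
        5.390e-01]), 'qvel': array([ 0.055,  0.004,  0.02 ,  0.029, -0.005, -0.045]), 'joint_torque': array([ -1.546, -39.937, -28.409,  -0.141,   0.11 ,   0.425]), 'ee_pos': array([425.77 , 273.272, 288.376]), 'orientation': array([-1.571, -0.009,  0.005]), 'ft_force': array([ 0.247, -0.342,  0.439]), 'moment': array([-0.072, -0.019, -0.005]), 'width': np.float64(88.037)}
[[ 1.    0.   -0.01]
 [ 0.01 -0.    1.  ]
 [ 0.   -1.   -0.  ]]
```

>>> jog_arm([
  {"dp": [0,-1,0],"turn": [0,0,-0.125],"claw": 1},
  {"dp": [0,-1,0],"turn": [0,0,-0.125],"claw": 1},
  {"dp": [0,-1,0],"turn": [0,0,-0.125],"claw": 1},
  {"dp": [0,-1,0],"turn": [0,0,-0.125],"claw": 1},
])

```text
t: 1.92
ee_pos: [423.8, 194.8, 287.5]
orientation: [-1.55, 0.3, -0.3]
ft_force: [0.1, 0.1, -0.7]
width: 87.9
```

>>> jog_arm([
  {"dp": [0,-1,0],"turn": [0,0,-0.125],"claw": 1},
  {"dp": [0,-1,0],"turn": [0,0,-0.125],"claw": 1},
  {"dp": [0,-1,0],"turn": [0,0,-0.125],"claw": 1},
  {"dp": [0,-1,0],"turn": [0,0,-0.125],"claw": 1},
])

```text
t: 2.25
ee_pos: [423.7, 115.5, 287.3]
orientation: [-1.484, 0.606, -0.606]
ft_force: [-1.0, 0.7, -0.3]
width: 87.8
```

>>> jog_arm([
  {"dp": [0,-1,0],"turn": [0,0,-0.125],"claw": 1},
  {"dp": [0,-1,0],"turn": [0,0,-0.125],"claw": 1},
  {"dp": [0,-1,0],"turn": [0,0,-0.125],"claw": 1},
  {"dp": [0,-1,0],"turn": [0,0,-0.125],"claw": 1},
])

```text
t: 2.58
ee_pos: [424.2, 36.3, 287.2]
orientation: [-1.372, 0.907, -0.906]
ft_force: [-0.2, 0.3, -1.1]
width: 87.9
```

>>> jog_arm([
  {"dp": [0,-1,0],"turn": [0,0,-0.125],"claw": 1},
  {"dp": [0,-1,0],"turn": [0,0,-0.125],"claw": 1},
  {"dp": [0,-1,0],"turn": [0,0,-0.125],"claw": 1},
  {"dp": [0,-1,0],"turn": [0,0,-0.125],"claw": 1},
])

```text
t: 2.92
ee_pos: [425.0, -43.0, 287.1]
orientation: [-1.213, 1.2, -1.199]
ft_force: [-0.1, -0.4, 0.3]
width: 87.8
```

```bash
python3 - <<'E'
from h import *
o=ctrl.get_obs();print({k:np.round(v,3) for k,v in o.items() if k in("t","qpos","ee_pos")}); print(np.round(R.from_rotvec(o["orientation"]).as_matrix(),2))
save("wrist","wrist2")
E
```

```text
{'t': np.float64(2.917), 'qpos': array([-0.13 ,  0.039,  1.976,  0.002,  1.126,  1.426]), 'ee_pos': array([425.001, -43.029, 287.118])}
[[ 0.01  0.    1.  ]
 [-1.    0.    0.01]
 [-0.   -1.    0.  ]]
```

View pics/wrist2.png

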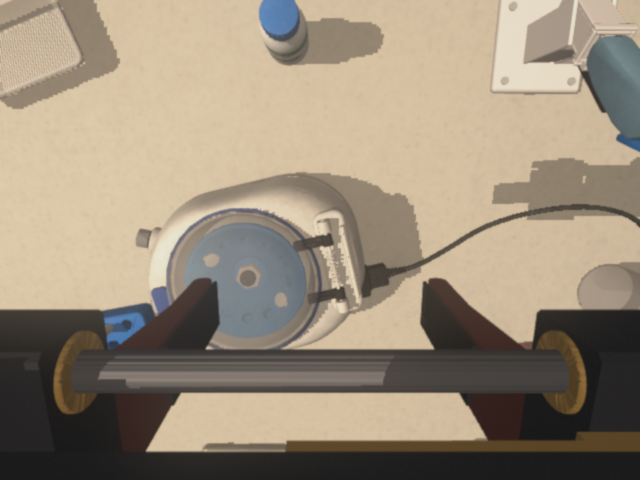

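View pics/wrist1.png

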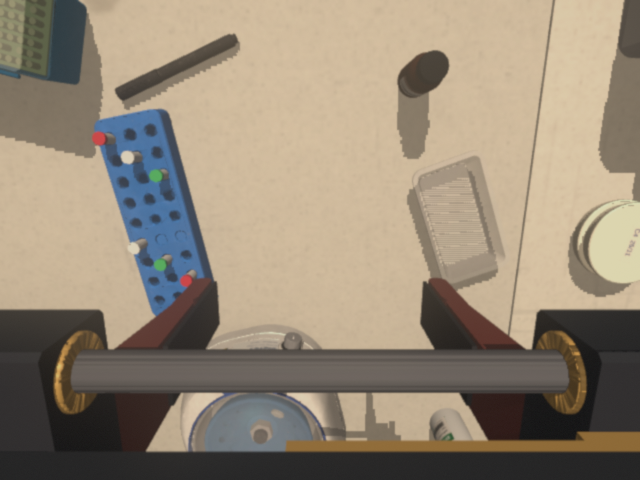

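>>> jog_arm([
  {"dp": [-0.1,-0.9,0],"turn": [0,-0.08,0],"claw": 1},
  {"dp": [-0.1,-0.9,0],"turn": [0,-0.08,0],"claw": 1},
  {"dp": [-0.1,-0.9,0],"turn": [0,-0.08,0],"claw": 1},
  {"dp": [-0.1,-0.9,0],"turn": [0,-0.08,0],"claw": 1},
])

```text
t: 3.3
ee_pos: [416.0, -113.7, 286.9]
orientation: [-1.033, 1.006, -1.301]
ft_force: [-0.2, -0.1, 0.4]
width: 88.3
```

>>> jog_arm([
  {"dp": [-0.1,-0.9,0],"turn": [0,-0.08,0],"claw": 1},
  {"dp": [-0.1,-0.9,0],"turn": [0,-0.08,0],"claw": 1},
  {"dp": [-0.1,-0.9,0],"turn": [0,-0.08,0],"claw": 1},
  {"dp": [-0.1,-0.9,0],"turn": [0,-0.08,0],"claw": 1},
])

```text
t: 3.63
ee_pos: [408.1, -185.3, 286.4]
orientation: [-0.845, 0.809, -1.388]
ft_force: [0.9, 0.5, -0.7]
width: 87.5
```

>>> jog_arm([
  {"dp": [-0.1,-0.9,0],"turn": [0,-0.08,0],"claw": 1},
  {"dp": [-0.1,-0.9,0],"turn": [0,-0.08,0],"claw": 1},
  {"dp": [-0.1,-0.9,0],"turn": [0,-0.08,0],"claw": 1},
  {"dp": [-0.1,-0.9,0],"turn": [0,-0.08,0],"claw": 1},
  {"dp": [-0.1,-0.9,0],"turn": [0,-0.08,0],"claw": 1},
])

```text
t: 4.05
ee_pos: [401.3, -257.2, 286.0]
orientation: [-0.654, 0.612, -1.456]
ft_force: [-0.6, 0.3, -0.0]
width: 88.0
```

```bash
python3 - <<'E'
from h import *
o=ctrl.get_obs();print({k:np.round(v,3) for k,v in o.items() if k in("t","qpos","ee_pos")}); print(np.round(R.from_rotvec(o["orientation"]).as_matrix(),3))
save("wrist","wrist3")
E
```

```text
{'t': np.float64(4.05), 'qpos': array([-0.98 , -0.015,  2.264,  1.052,  0.724, -0.209]), 'ee_pos': array([ 401.29 , -257.205,  286.026])}
[[ 0.028  0.688  0.725]
 [-0.999  0.007  0.032]
 [ 0.016 -0.726  0.688]]
```

View pics/wrist3.png

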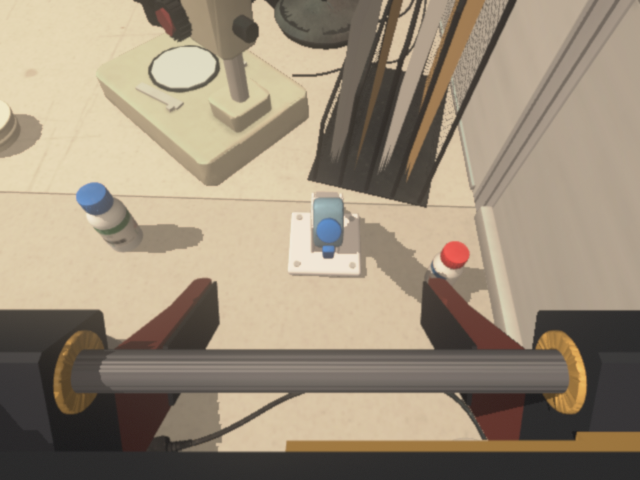

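```bash
python3 - <<'E'
from h import *
d,c=load("wrist3"); a=d["img"][185:285,270:380,::-1]; cv2.imwrite("pics/w3c.png",cv2.resize(a,None,fx=6,fy=6,interpolation=cv2.INTER_CUBIC))
d,c=load("wrist2"); a=d["img"][0:160,480:640,::-1]; cv2.imwrite("pics/w2c.png",cv2.resize(a,None,fx=4,fy=4,interpolation=cv2.INTER_CUBIC))
d,c=load("wrist1"); a=d["img"][30:300,380:520,::-1]; cv2.imwrite("pics/w1c.png",cv2.resize(a,None,fx=2.2,fy=2.2,interpolation=cv2.INTER_CUBIC))
E
```

```text
(no output)
```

View pics/w3c.png

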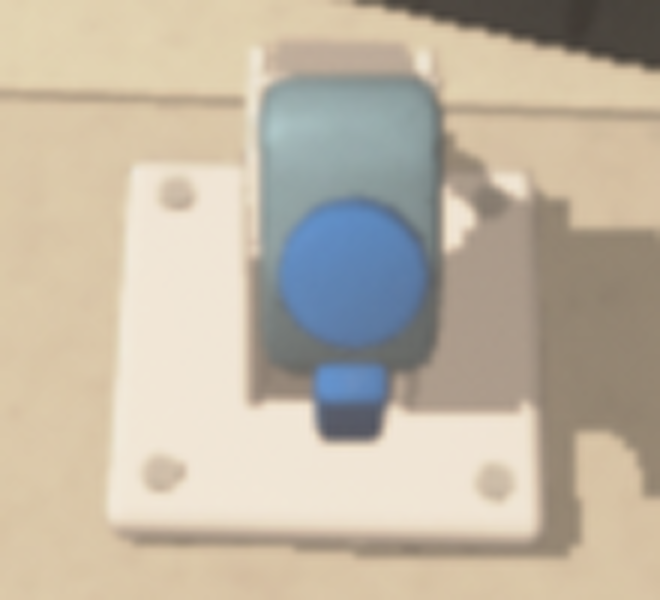

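View pics/w2c.png

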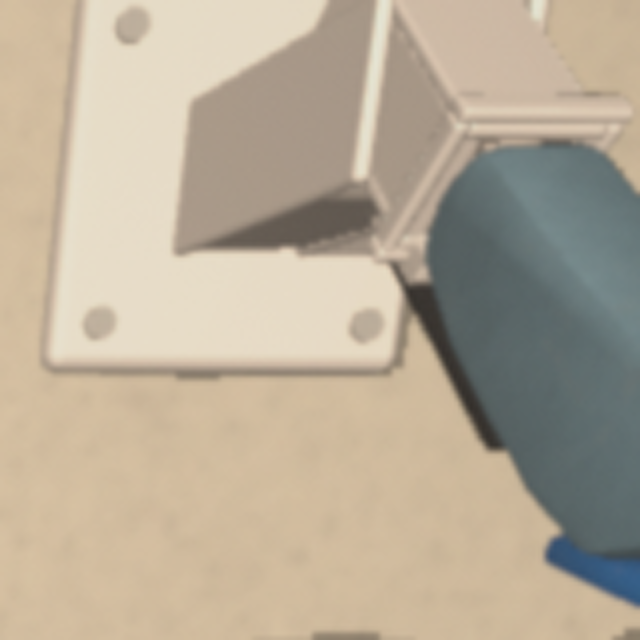

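View pics/w1c.png

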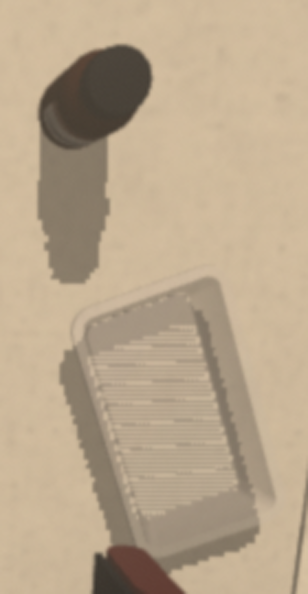

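```bash
cat >> h.py <<'E'
def tri(obs):
    A=np.zeros((3,3));b=np.zeros(3)
    for u,v,c in obs:
        o,d=ray(u,v,c);d=d/np.linalg.norm(d);Q=np.eye(3)-np.outer(d,d);A+=Q;b+=Q@o
    p=np.linalg.solve(A,b); return p,[np.round(proj(p,c)-[u,v],1) for u,v,c in obs]
E
python3 - <<'E'
from h import *
d3,c3=load("wrist3");d2,c2=load("wrist2");dt,ct=load("top0");ds,cs=load("side0")
sc=[(299.5,217.2),(297.2,263.8),(352.3,265.3),(352,218)]
S=np.array([plane(u,v,c3,12) for u,v in sc]); print("screws w3",np.round(S,1).tolist(),S.mean(0))
co=[(291.7,212.5),(288,271.7),(360,273.3),(358.7,214.2)]
C=np.array([plane(u,v,c3,12) for u,v in co]); print("corners",np.round(C,1).tolist(),C.mean(0))
for X in(S,C): 
    e=[X[1]-X[0],X[2]-X[3]]; f=[X[2]-X[1],X[3]-X[0]]
    print("yaw",[np.degrees(np.arctan2(-v[1],-v[0])) for v in e],[np.degrees(np.arctan2(-v[0],v[1])) -180 for v in f],[np.linalg.norm(v) for v in e+f])
s2=[(480+132/4,25/4),(480+98/4,322/4),(480+367/4,325/4)]
S2=np.array([plane(u,v,c2,12) for u,v in s2]);print("screws w2",np.round(S2,1).tolist())
# button
def blob(tag,x0,y0,x1,y1,ext=None):
    d,c=load(tag);h=cv2.cvtColor(d["img"],cv2.COLOR_RGB2HSV);m=((h[...,0]>100)&(h[...,0]<125)&(h[...,1]>120));k=np.zeros_like(m);k[y0:y1,x0:x1]=1
    v,u=np.nonzero(m&k);print(tag,len(u),u.mean(),v.mean(),u.min(),u.max(),v.min(),v.max());return u.mean(),v.mean(),c
bw=blob("wrist3",310,215,345,245);bt=blob("top0",435,230,450,240);bs=blob("side0",300,160,312,171)
for s in([bw,bt],[bw,bs],[bw,bt,bs]):
    p,r=tri(s);print(np.round(p,1),r)
W=cloud(d3,c3);print("depth at button",np.round(np.nanmedian(W[225:236,323:335].reshape(-1,3),0),1))
E
```

```text
screws w3 [[625.3, -229.1, 12.0], [557.3, -229.9, 12.0], [557.7, -297.1, 12.0], [626.7, -297.5, 12.0]] [ 591.73974481 -263.40621523   12.        ]
corners [[632.2, -218.5, 12.0], [546.3, -219.4, 12.0], [547.3, -306.3, 12.0], [633.0, -306.4, 12.0]] [ 589.67872386 -262.64568121   12.        ]
yaw [np.float64(0.6475812965776443), np.float64(-0.3662730326056037)] [np.float64(-359.67029557753887), np.float64(-358.8255123004825)] [np.float64(67.92666231602806), np.float64(68.93991870608365), np.float64(67.22887631935882), np.float64(68.45057093922433)]
yaw [np.float64(0.5855068894042222), np.float64(-0.0911519690376448)] [np.float64(-359.35753017991874), np.float64(-359.5156888927527)] [np.float64(85.92929642604356), np.float64(85.69362471092313), np.float64(86.89357867100476), np.float64(87.90568459153896)]
screws w2 [[625.5, -228.9, 12.0], [557.6, -229.1, 12.0], [557.8, -297.7, 12.0]]
wrist3 164 326.4573170731707 225.21341463414635 318 336 220 232
top0 43 442.2093023255814 235.37209302325581 437 446 232 238
side0 12 305.6666666666667 166.33333333333334 304 307 165 168
[ 490.6 -260.7  207.3] [array([-0.1,  0.1]), array([ 0., -0.])]
[ 493.8 -260.9  202.8] [array([ 0.1, -0.2]), array([0., 0.])]
[ 492.9 -261.4  202.8] [array([0.7, 0.8]), array([-0.2, -0.6]), array([ 0.3, -0.1])]
depth at button [ 489.4 -262.2  203. ]
```

```bash
python3 - <<'E'
from h import *
d3,c3=load("wrist3");dt,ct=load("top0");ds,cs=load("side0")
for s in([(329,230.3,c3),(442.7,235.8,ct)],[(329,230.3,c3),(442.7,235.8,ct),(305.7,166.5,cs)]):
    p,r=tri(s);print(np.round(p,1),r)
o=ctrl.get_obs();M=R.from_rotvec(o["orientation"])
a=.007;q=np.sqrt(.5)
T=np.array([[a,-1,0],[q,q*a,-q],[q,q*a,q]]).T
print("turn/pi",np.round((R.from_matrix(T)*M.inv()).as_rotvec()/np.pi,4), o["ee_pos"])
E
```

```text
[ 490.6 -263.   200.9] [array([ 0.3, -0.2]), array([-0.1,  0.1])]
[ 491.7 -263.4  200.5] [array([ 0.8, -1.2]), array([-0. , -0.4]), array([0.6, 0.2])]
turn/pi [ 0.0048 -0.0091 -0.0064] [ 401.18328432 -256.7203327   285.89189114]
```

>>> jog_arm([
  {"dp": [0.4,-0.04,-0.4],"turn": [0.005,-0.009,-0.006],"claw": 1},
  {"dp": [0.8,-0.08,-0.75],"turn": [0.005,-0.009,-0.006],"claw": 1},
  {"dp": [0.8,-0.08,-0.75],"turn": [0.005,-0.009,-0.006],"claw": 1},
  {"dp": [0.8,-0.08,-0.75],"turn": [0.005,-0.009,-0.006],"claw": 1},
  {"dp": [0.8,-0.08,-0.75],"turn": [0.005,-0.009,-0.006],"claw": 1},
])

```text
t: 4.52
ee_pos: [466.5, -260.9, 225.9]
orientation: [-0.616, 0.61, -1.468]
ft_force: [0.0, -0.5, 1.4]
width: 87.6
```

```bash
python3 - <<'E'
from h import *
o=ctrl.get_obs();print({k:np.round(v,3) for k,v in o.items() if k in("t","qpos","ee_pos")}); print(np.round(R.from_rotvec(o["orientation"]).as_matrix(),3))
d,c=save("wrist","wrist4"); a=d["img"][120:400,200:440,::-1]; cv2.imwrite("pics/w4c.png",cv2.resize(a,None,fx=2.1,fy=2.1,interpolation=cv2.INTER_CUBIC))
E
```

```text
{'t': np.float64(4.517), 'qpos': array([-0.851,  0.193,  2.246,  1.372,  0.582, -0.455]), 'ee_pos': array([ 466.54 , -260.887,  225.925])}
[[ 0.014  0.706  0.708]
 [-1.     0.012  0.009]
 [-0.002 -0.708  0.707]]
```

View pics/w4c.png

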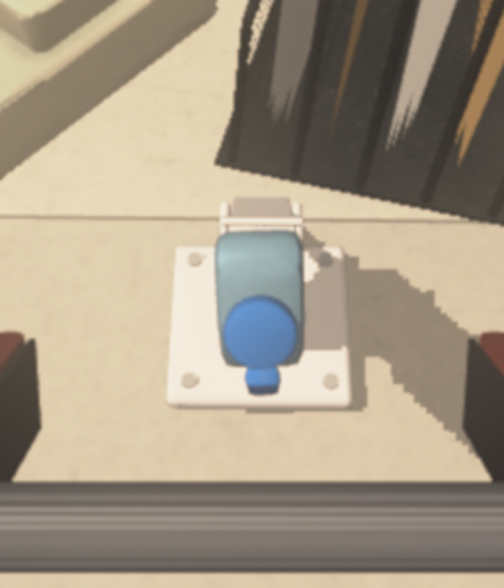

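```bash
python3 - <<'E'
from h import *
d3,c3=load("wrist3");d4,c4=load("wrist4");dt,ct=load("top0");ds,cs=load("side0")
b3=(329,230.3,c3);b4=(323.8,278.1,c4);bt=(442.7,235.8,ct);bs=(305.7,166.5,cs)
for s in([b3,b4],[b4,bt],[b3,b4,bt,bs]):
    p,r=tri(s);print(np.round(p,1),r)
W=cloud(d4,c4);print(np.round(np.nanmedian(W[270:286,316:332].reshape(-1,3),0),1))
o=ctrl.get_obs();M=R.from_rotvec(o["orientation"]).as_matrix()
print("button in tool",np.round(M.T@(p-o["ee_pos"]),1),np.round(M.T@(tri([b4,bt])[0]-o["ee_pos"]),1))
E
```

```text
[ 491.1 -262.7  200. ] [array([-0.2, -0. ]), array([0.3, 0.1])]
[ 490.4 -262.8  201.9] [array([ 0.4, -0.4]), array([-0.1,  0.1])]
[ 491.5 -263.1  200.5] [array([ 0.4, -1. ]), array([ 1.1, -1.2]), array([-0.1, -0.3]), array([0.7, 0.3])]
[ 489.7 -262.4  203.5]
button in tool [ 1.9 36.5 -0.5] [ 1.5 34.7 -0.4]
```

>>> jog_arm([
  {"dp": [0.2,0,-0.2],"turn": [0,0,0],"claw": 1},
  {"dp": [0.4,-0.01,-0.4],"turn": [0,0,0],"claw": 1},
  {"dp": [0.6,-0.01,-0.6],"turn": [0,0,0],"claw": 1},
  {"dp": [0.8,-0.01,-0.8],"turn": [0,0,0],"claw": 1},
  {"dp": [0.8,-0.01,-0.8],"turn": [0,0,0],"claw": 1},
  {"dp": [0.8,-0.01,-0.8],"turn": [0,0,0],"claw": 1},
  {"dp": [0.8,-0.01,-0.8],"turn": [0,0,0],"claw": 1},
])

```text
t: 5.15
ee_pos: [529.8, -262.3, 164.4]
orientation: [-0.616, 0.607, -1.47]
ft_force: [-0.4, 1.0, 0.2]
width: 88.0
```

```bash
python3 - <<'E'
from h import *
o=ctrl.get_obs();print({k:np.round(v,3) for k,v in o.items() if k in("t","qpos","ee_pos","ft_force")}); print(np.round(R.from_rotvec(o["orientation"]).as_matrix(),3))
save("wrist","wrist5");d,c=save("side","side5"); a=d["img"][130:250,230:370,::-1]; cv2.imwrite("pics/side5c.png",cv2.resize(a,None,fx=5,fy=5,interpolation=cv2.INTER_CUBIC))
M=R.from_rotvec(o["orientation"]).as_matrix(); p=np.array([490.8,-262.8,201]);print("button in tool",np.round(M.T@(p-o["ee_pos"]),1))
E
```

```text
{'t': np.float64(5.15), 'qpos': array([-0.736,  0.388,  2.187,  1.692,  0.507, -0.719]), 'ee_pos': array([ 529.826, -262.326,  164.411]), 'ft_force': array([-0.405,  1.   ,  0.154])}
[[ 0.013  0.708  0.706]
 [-1.     0.009  0.009]
 [ 0.    -0.706  0.708]]
button in tool [ -0.  -53.5  -1.6]
```

View pics/wrist5.png

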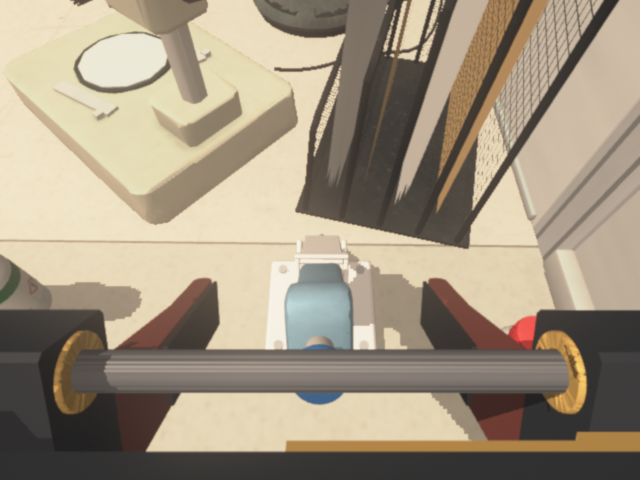

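View pics/side5c.png

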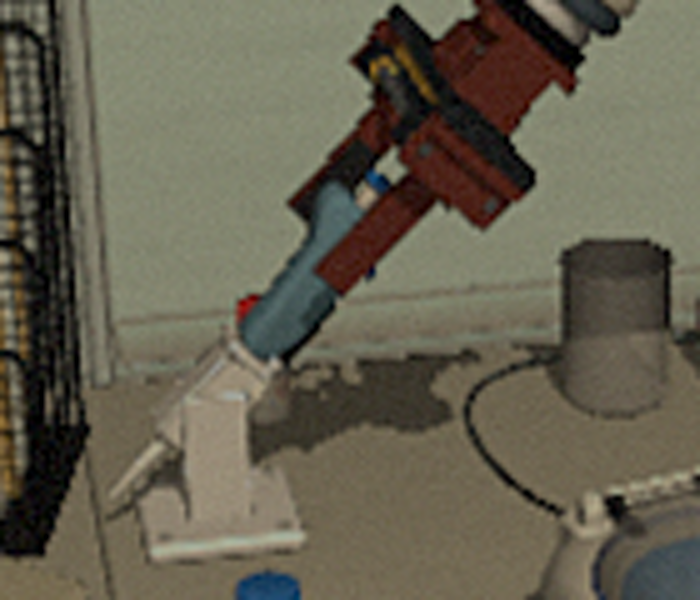

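>>> jog_arm([
  {"dp": [0,0,0],"turn": [0,0,0],"claw": 0},
  {"dp": [0,0,0],"turn": [0,0,0],"claw": 0},
  {"dp": [0,0,0],"turn": [0,0,0],"claw": 0},
  {"dp": [0,0,0],"turn": [0,0,0],"claw": 0},
  {"dp": [0,0,0],"turn": [0,0,0],"claw": 0},
  {"dp": [0,0,0],"turn": [0,0,0],"claw": 0},
  {"dp": [0,0,0],"turn": [0,0,0],"claw": 0},
  {"dp": [0,0,0],"turn": [0,0,0],"claw": 0},
  {"dp": [0,0,0],"turn": [0,0,0],"claw": 0},
])

```text
t: 6.0
ee_pos: [529.7, -262.6, 164.3]
orientation: [-0.616, 0.607, -1.471]
ft_force: [0.2, 0.1, -0.4]
width: 31.8
```

```bash
python3 - <<'E'
from h import *
o=ctrl.get_obs();print({k:np.round(v,3) for k,v in o.items() if k in("t","qpos","ee_pos","ft_force","moment","width")}); print(np.round(R.from_rotvec(o["orientation"]).as_matrix(),3))
E
```

```text
{'t': np.float64(6.0), 'qpos': array([-0.736,  0.388,  2.187,  1.693,  0.507, -0.72 ]), 'ee_pos': array([ 529.721, -262.646,  164.312]), 'ft_force': array([ 0.216,  0.084, -0.359]), 'moment': array([0.032, 0.493, 0.036]), 'width': np.float64(31.772)}
[[ 0.012  0.708  0.706]
 [-1.     0.008  0.009]
 [ 0.001 -0.706  0.708]]
```

>>> jog_arm([
  {"dp": [0,0,0],"turn": [0,0,0],"claw": 0},
  {"dp": [0,0,0],"turn": [0,0,0],"claw": 0},
  {"dp": [0,0,0],"turn": [0,0,0],"claw": 0},
  {"dp": [0,0,0],"turn": [0,0,0],"claw": 0},
  {"dp": [0,0,0],"turn": [0,0,0],"claw": 0},
])

```text
t: 6.42
ee_pos: [529.7, -262.6, 164.3]
orientation: [-0.616, 0.607, -1.471]
ft_force: [-0.2, 0.5, 0.1]
width: 23.7
```

```bash
python3 - <<'E'
from h import *
o=ctrl.get_obs();print({k:np.round(v,3) for k,v in o.items() if k in("t","qpos","ee_pos","ft_force","moment","width")})
E
```

```text
{'t': np.float64(6.417), 'qpos': array([-0.736,  0.388,  2.187,  1.693,  0.507, -0.72 ]), 'ee_pos': array([ 529.689, -262.582,  164.258]), 'ft_force': array([-0.175,  0.531,  0.109]), 'moment': array([0.02 , 0.43 , 0.047]), 'width': np.float64(23.714)}
```

>>> jog_arm([
  {"dp": [-0.06,0,0.06],"turn": [0,0,0],"claw": 0},
  {"dp": [-0.12,0,0.12],"turn": [0,0,0],"claw": 0},
  {"dp": [-0.18,0,0.18],"turn": [0,0,0],"claw": 0},
  {"dp": [-0.24,0,0.24],"turn": [0,0,0],"claw": 0},
  {"dp": [-0.3,0,0.3],"turn": [0,0,0],"claw": 0},
  {"dp": [-0.36,0,0.36],"turn": [0,0,0],"claw": 0},
  {"dp": [-0.36,0,0.36],"turn": [0,0,0],"claw": 0},
])

```text
t: 7.0
ee_pos: [500.2, -262.8, 194.2]
orientation: [-0.616, 0.606, -1.472]
ft_force: [2.0, -0.2, -0.9]
width: 24.0
```

```bash
python3 - <<'E'
from h import *
o=ctrl.get_obs();print({k:np.round(v,3) for k,v in o.items() if k in("t","qpos","ee_pos","ft_force","moment","width")})
d,c=save("side","side6"); a=d["img"][130:250,230:370,::-1]; cv2.imwrite("pics/side6c.png",cv2.resize(a,None,fx=5,fy=5,interpolation=cv2.INTER_CUBIC))
E
```

```text
{'t': np.float64(7.0), 'qpos': array([-0.788,  0.297,  2.219,  1.547,  0.533, -0.6  ]), 'ee_pos': array([ 500.218, -262.754,  194.163]), 'ft_force': array([ 1.971, -0.173, -0.933]), 'moment': array([-0.022,  0.572, -0.018]), 'width': np.float64(23.972)}
```

View pics/side6c.png

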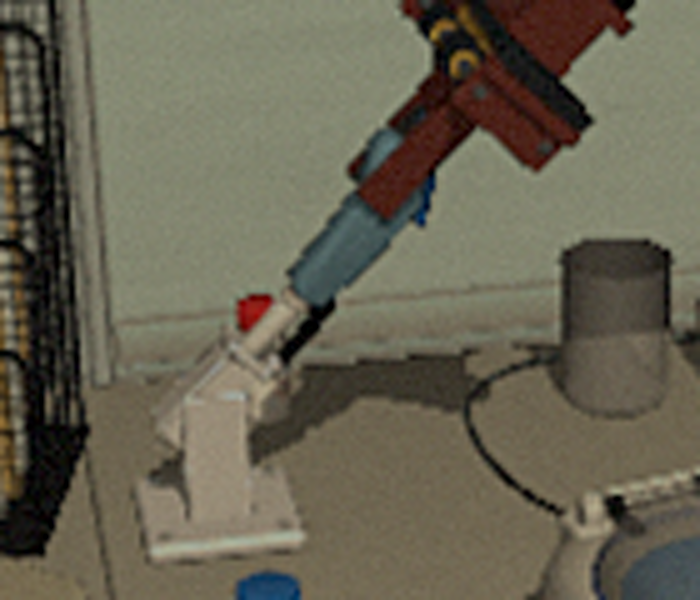

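>>> jog_arm([
  {"dp": [-0.08,0,0.08],"turn": [0,0,0],"claw": 0},
  {"dp": [-0.16,0,0.16],"turn": [0,0,0],"claw": 0},
  {"dp": [-0.24,0,0.24],"turn": [0,0,0],"claw": 0},
  {"dp": [-0.32,0,0.32],"turn": [0,0,0],"claw": 0},
  {"dp": [-0.4,0,0.4],"turn": [0,0,0],"claw": 0},
  {"dp": [-0.48,0,0.48],"turn": [0,0,0],"claw": 0},
  {"dp": [-0.56,0,0.56],"turn": [0,0,0],"claw": 0},
  {"dp": [-0.64,0,0.64],"turn": [0,0,0],"claw": 0},
  {"dp": [-0.72,0,0.72],"turn": [0,0,0],"claw": 0},
  {"dp": [-0.8,0,0.8],"turn": [0,0,0],"claw": 0},
  {"dp": [-0.88,0,0.88],"turn": [0,0,0],"claw": 0},
  {"dp": [-0.88,0,0.88],"turn": [0,0,0],"claw": 0},
])

```text
t: 8.05
ee_pos: [429.8, -263.0, 265.1]
orientation: [-0.616, 0.605, -1.473]
ft_force: [0.4, 0.0, -1.3]
width: 23.7
```

```bash
python3 - <<'E'
from h import *
o=ctrl.get_obs();print({k:np.round(v,3) for k,v in o.items() if k in("t","qpos","ee_pos","ft_force","moment","width")})
d,c=save("side","side7"); a=d["img"][90:250,230:390,::-1]; cv2.imwrite("pics/side7c.png",cv2.resize(a,None,fx=3.7,fy=3.7,interpolation=cv2.INTER_CUBIC))
E
```

```text
{'t': np.float64(8.05), 'qpos': array([-0.936,  0.072,  2.26 ,  1.201,  0.665, -0.318]), 'ee_pos': array([ 429.799, -262.953,  265.062]), 'ft_force': array([ 0.392,  0.031, -1.323]), 'moment': array([-0.009,  0.499, -0.029]), 'width': np.float64(23.659)}
```

View pics/side7c.png

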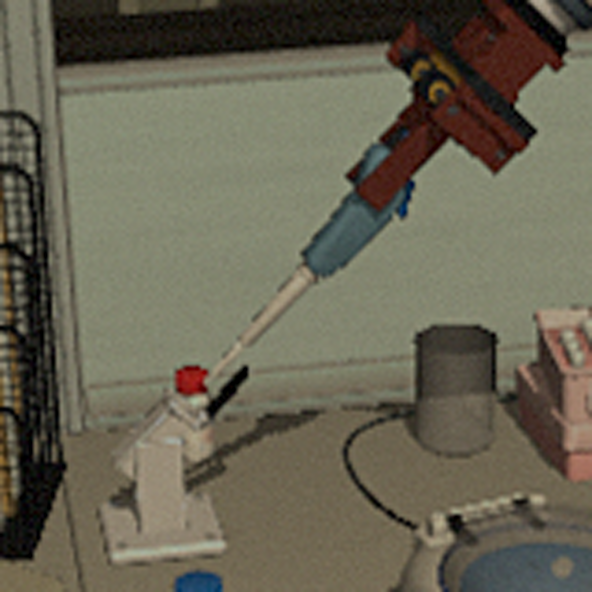

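>>> jog_arm([
  {"dp": [-0.1,0,0.15],"turn": [0,0,0],"claw": 0},
  {"dp": [-0.1,0,0.3],"turn": [0,0,0],"claw": 0},
  {"dp": [-0.1,0,0.5],"turn": [0,0,0],"claw": 0},
  {"dp": [-0.1,0,0.7],"turn": [0,0,0],"claw": 0},
  {"dp": [-0.1,0,0.85],"turn": [0,0,0],"claw": 0},
  {"dp": [-0.1,0,1],"turn": [0,0,0],"claw": 0},
  {"dp": [-0.1,0,1],"turn": [0,0,0],"claw": 0},
])

```text
t: 8.68
ee_pos: [423.1, -263.7, 346.7]
orientation: [-0.616, 0.602, -1.474]
ft_force: [-0.4, -0.1, -0.6]
width: 23.8
```

>>> jog_arm([
  {"dp": [0.05,0,0.03],"turn": [0,0.02,0],"claw": 0},
  {"dp": [0.1,0,0.06],"turn": [0,0.04,0],"claw": 0},
  {"dp": [0.15,0,0.09],"turn": [0,0.06,0],"claw": 0},
  {"dp": [0.2,0,0.12],"turn": [0,0.08,0],"claw": 0},
  {"dp": [0.25,0,0.15],"turn": [0,0.1,0],"claw": 0},
  {"dp": [0.3,0,0.18],"turn": [0,0.12,0],"claw": 0},
  {"dp": [0.35,0,0.21],"turn": [0,0.14,0],"claw": 0},
  {"dp": [0.4,0,0.24],"turn": [0,0.16,0],"claw": 0},
  {"dp": [0.45,0,0.27],"turn": [0,0.18,0],"claw": 0},
  {"dp": [0.5,0,0.3],"turn": [0,0.2,0],"claw": 0},
  {"dp": [0.5,0,0.3],"turn": [0,0.2,0],"claw": 0},
])

```text
t: 9.6
ee_pos: [465.6, -263.2, 369.8]
orientation: [-1.093, 1.082, -1.265]
ft_force: [-0.0, 0.9, -1.4]
width: 24.0
```

```bash
python3 - <<'E'
from h import *
o=ctrl.get_obs();print({k:np.round(v,3) for k,v in o.items() if k in("t","qpos","ee_pos","ft_force","moment","width")});M=R.from_rotvec(o["orientation"]).as_matrix();print(np.round(M,3))
d,c=save("side","side8"); save("wrist","wrist8"); save("top","top8")
q=np.sqrt(.5);a=.007
E
```

```text
{'t': np.float64(9.6), 'qpos': array([-0.592,  0.078,  1.75 ,  0.103,  1.186,  0.931]), 'ee_pos': array([ 465.558, -263.186,  369.836]), 'ft_force': array([-0.046,  0.933, -1.441]), 'moment': array([-0.018,  0.14 ,  0.016]), 'width': np.float64(23.989)}
[[ 0.016  0.16   0.987]
 [-1.     0.007  0.015]
 [-0.005 -0.987  0.16 ]]
```

View pics/side8.png

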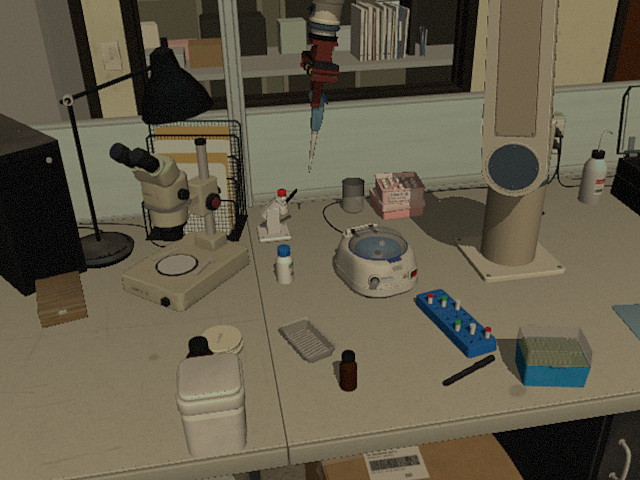

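View pics/wrist8.png

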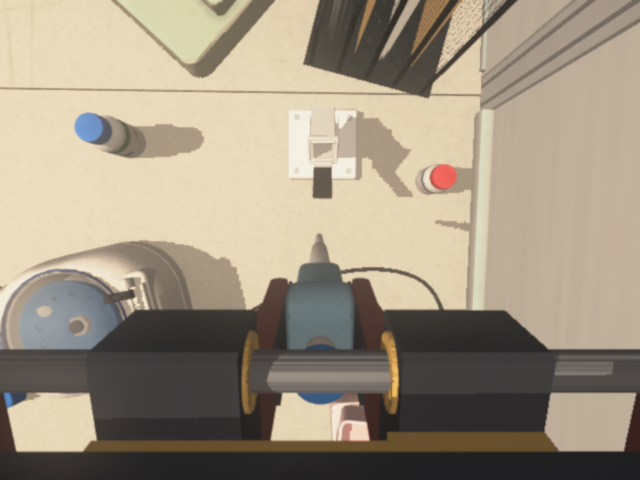

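>>> jog_arm([
  {"dp": [0.05,0.05,0],"turn": [0,0.02,0.0],"claw": 0},
  {"dp": [0.1,0.1,0],"turn": [0,0.035,0.0],"claw": 0},
  {"dp": [0.2,0.2,0],"turn": [0,0.051,0.0],"claw": 0},
  {"dp": [0.3,0.3,0],"turn": [0,0.051,0.0],"claw": 0},
  {"dp": [0.3,0.3,0],"turn": [0,0.051,0.0],"claw": 0},
  {"dp": [0.3,0.3,0],"turn": [0,0.051,0.0],"claw": 0},
])

```text
t: 10.25
ee_pos: [486.4, -238.4, 368.5]
orientation: [-1.207, 1.201, -1.194]
ft_force: [0.1, -0.6, -0.6]
width: 23.8
```

```bash
python3 - <<'E'
from h import *
o=ctrl.get_obs();print({k:np.round(v,3) for k,v in o.items() if k in("t","qpos","ee_pos","ft_force","moment","width")});M=R.from_rotvec(o["orientation"]).as_matrix();print(np.round(M,3))
d,c=load("wrist1"); a=d["img"][140:310,390:530,::-1]; cv2.imwrite("pics/r1.png",cv2.resize(a,None,fx=3.5,fy=3.5,interpolation=cv2.INTER_CUBIC))
d,c=load("top0"); a=d["img"][190:255,195:280,::-1]; cv2.imwrite("pics/rt.png",cv2.resize(a,None,fx=8,fy=8,interpolation=cv2.INTER_CUBIC))
d,c=load("side0"); a=d["img"][305:375,265:345,::-1]; cv2.imwrite("pics/rs.png",cv2.resize(a,None,fx=8,fy=8,interpolation=cv2.INTER_CUBIC))
E
```

```text
{'t': np.float64(10.25), 'qpos': array([-0.483,  0.159,  1.651,  0.009,  1.333,  1.072]), 'ee_pos': array([ 486.418, -238.386,  368.489]), 'ft_force': array([ 0.051, -0.621, -0.551]), 'moment': array([-0.023,  0.173, -0.025]), 'width': np.float64(23.758)}
[[ 0.014  0.003  1.   ]
 [-1.     0.009  0.014]
 [-0.009 -1.     0.003]]
```

View pics/r1.png

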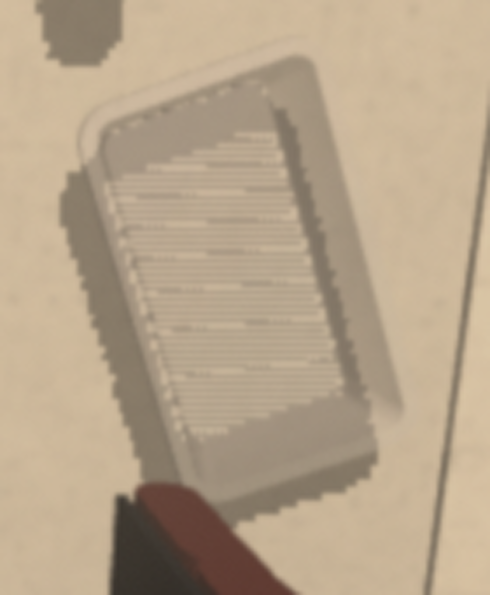

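View pics/rt.png

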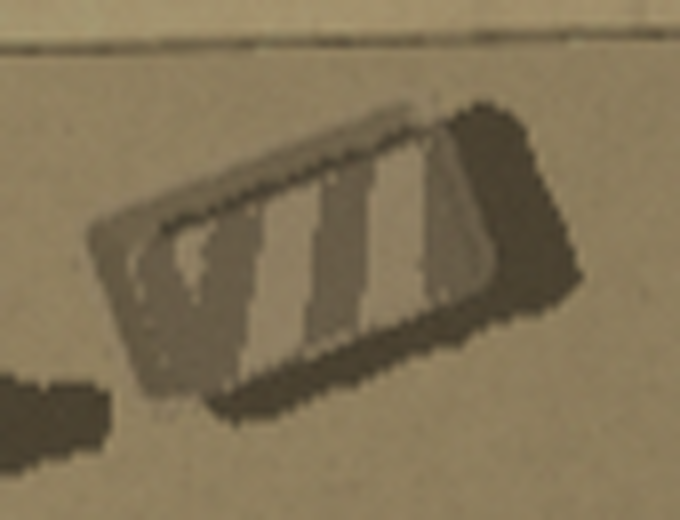

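View pics/rs.png

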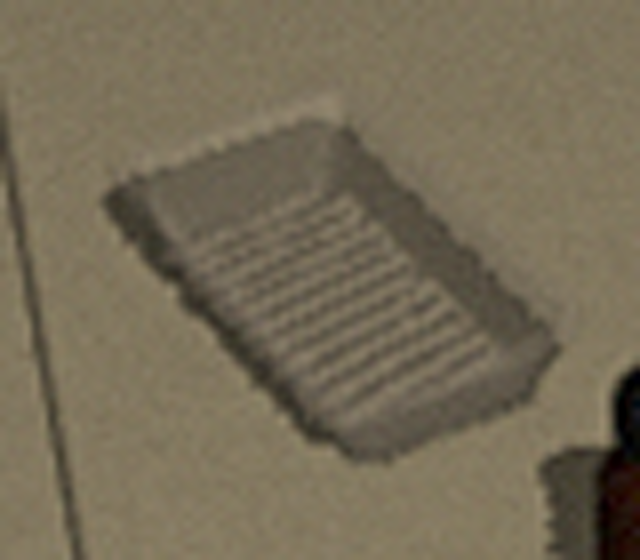

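```bash
python3 - <<'E'
from h import *
dt,ct=load("top0");d1,c1=load("wrist1");ds,cs=load("side0")
T=np.array([plane(195+u/8,190+v/8,ct,28) for u,v in[(88,228),(410,105),(495,270),(150,398)]])
W=np.array([plane(390+u/3.5,140+v/3.5,c1,28) for u,v in[(78,115),(308,42),(403,415),(190,502)]])
S=np.array([plane(265+u/8,305+v/8,cs,28) for u,v in[(105,190),(340,100),(560,345),(370,462)]])
for n,X in(("top",T),("w1",W),("side",S)):
    print(n,np.round(X[:,:2],1).tolist(),"mean",np.round(X.mean(0),1),"sides",np.round([np.linalg.norm(X[i]-X[i-1]) for i in range(4)],1),
     cv2.minAreaRect(X[:,:2].astype(np.float32)))
# triangulate matching corners top vs w1 : top order left(+y,?)...
for i in range(4):
    j=np.argmin(np.linalg.norm(W-T[i],axis=1)); k=np.argmin(np.linalg.norm(S-T[i],axis=1))
    tu=[(88,228),(410,105),(495,270),(150,398)][i]; wu=[(78,115),(308,42),(403,415),(190,502)][j]; su=[(105,190),(340,100),(560,345),(370,462)][k]
    print(tri([(195+tu[0]/8,190+tu[1]/8,ct),(390+wu[0]/3.5,140+wu[1]/3.5,c1),(265+su[0]/8,305+su[1]/8,cs)]))
E
```

```text
top [[587.8, 327.1], [627.9, 218.5], [569.7, 189.7], [528.8, 305.2]] mean [578.5 260.1  28. ] sides [ 62.9 115.8  64.9 122.6] ((578.7449340820312, 258.39501953125), (64.56212615966797, 122.66888427734375), 20.26967430114746)
w1 [[522.4, 312.4], [588.6, 334.2], [630.4, 220.7], [566.0, 191.4]] mean [576.9 264.7  28. ] sides [128.7  69.7 120.9  70.7] ((577.3890380859375, 263.8280944824219), (70.48110961914062, 128.68142700195312), 19.812196731567383)
side [[639.0, 227.5], [570.0, 199.7], [532.1, 318.0], [587.8, 353.7]] mean [582.3 274.7  28. ] sides [136.2  74.4 124.2  66.2] ((578.9730224609375, 276.63311767578125), (74.37202453613281, 136.1684112548828), 22.075111389160156)
(array([590.05039891, 333.17241039,  13.408147  ]), [array([-0.9,  0.5]), array([-4. ,  0.7]), array([-2.6, -0.6])])
(array([634.25968223, 218.70858886,  19.99477079]), [array([ 0.4, -1.5]), array([ 0. , -0.2]), array([1.9, 0.3])])
(array([569.31681926, 189.9553279 ,  21.65128581]), [array([0.2, 0.7]), array([ 1.1, -0.7]), array([-0.3, -0.2])])
(array([528.48607081, 308.94623786,  18.82357299]), [array([-0.6,  0.8]), array([3.5, 2.8]), array([0.9, 0.6])])
```

>>> jog_arm([
  {"dp": [0,0.2,0],"turn": [0,0,0],"claw": 0},
  {"dp": [0,0.5,0],"turn": [0,0,0],"claw": 0},
  {"dp": [0,0.8,0],"turn": [0,0,0],"claw": 0},
  {"dp": [0,1,0],"turn": [0,0,0],"claw": 0},
])

```text
t: 10.58
ee_pos: [485.2, -157.3, 368.4]
orientation: [-1.206, 1.201, -1.194]
ft_force: [0.1, -0.2, -0.7]
width: 24.1
```

>>> jog_arm([
  {"dp": [0,0.35,0],"turn": [0,0,0],"claw": 0},
  {"dp": [0,0.7,0],"turn": [0,0,0],"claw": 0},
  {"dp": [0,1,0],"turn": [0,0,0],"claw": 0},
])

```text
t: 10.83
ee_pos: [483.9, -76.5, 368.4]
orientation: [-1.204, 1.201, -1.195]
ft_force: [0.4, -1.1, -0.7]
width: 23.5
```

>>> jog_arm([
  {"dp": [0,0.35,0],"turn": [0,0,0],"claw": 0},
  {"dp": [0,0.7,0],"turn": [0,0,0],"claw": 0},
  {"dp": [0,1,0],"turn": [0,0,0],"claw": 0},
])

```text
t: 11.08
ee_pos: [482.9, 4.5, 368.5]
orientation: [-1.202, 1.2, -1.195]
ft_force: [0.8, -0.5, -0.9]
width: 23.8
```

>>> jog_arm([
  {"dp": [0,0.35,0],"turn": [0,0,0],"claw": 0},
  {"dp": [0,0.7,0],"turn": [0,0,0],"claw": 0},
  {"dp": [0,1,0],"turn": [0,0,0],"claw": 0},
])

```text
t: 11.33
ee_pos: [481.9, 85.3, 368.5]
orientation: [-1.2, 1.2, -1.195]
ft_force: [0.2, 0.5, -0.6]
width: 23.8
```

>>> jog_arm([
  {"dp": [0,0.35,0],"turn": [0,0,0],"claw": 0},
  {"dp": [0,0.7,0],"turn": [0,0,0],"claw": 0},
  {"dp": [0,1,0],"turn": [0,0,0],"claw": 0},
])

```text
t: 11.58
ee_pos: [481.1, 166.0, 368.7]
orientation: [-1.198, 1.2, -1.195]
ft_force: [-0.2, -0.8, -0.3]
width: 23.8
```

>>> jog_arm([
  {"dp": [0,0.3,0],"turn": [0,0,0],"claw": 0},
  {"dp": [0,0.6,0],"turn": [0,0,0],"claw": 0},
  {"dp": [0,0.8,0],"turn": [0,0,0],"claw": 0},
  {"dp": [0,0.9,0],"turn": [0,0,0],"claw": 0},
  {"dp": [0,0.9,0],"turn": [0,0,0],"claw": 0},
])

```text
t: 12.0
ee_pos: [480.7, 238.4, 368.6]
orientation: [-1.198, 1.199, -1.194]
ft_force: [-0.8, -0.2, -0.2]
width: 23.5
```

```bash
python3 - <<'E'
from h import *
o=ctrl.get_obs();print({k:np.round(v,3) for k,v in o.items() if k in("t","qpos","ee_pos","ft_force","moment","width")});M=R.from_rotvec(o["orientation"]).as_matrix();print(np.round(M,3))
save("wrist","wrist9");save("side","side9");save("top","top9")
E
```

```text
{'t': np.float64(12.0), 'qpos': array([0.433, 0.142, 1.671, 0.009, 1.314, 1.988]), 'ee_pos': array([480.696, 238.435, 368.586]), 'ft_force': array([-0.824, -0.172, -0.179]), 'moment': array([-0.055,  0.154, -0.034]), 'width': np.float64(23.49)}
[[ 0.013  0.009  1.   ]
 [-1.     0.014  0.013]
 [-0.014 -1.     0.01 ]]
```

View pics/wrist9.png

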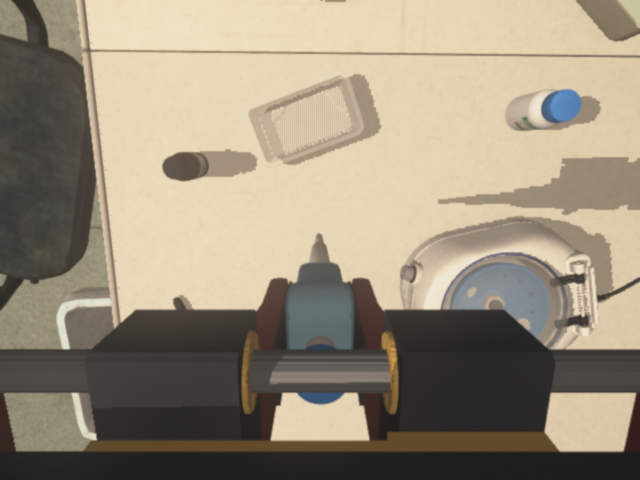

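View pics/side9.png

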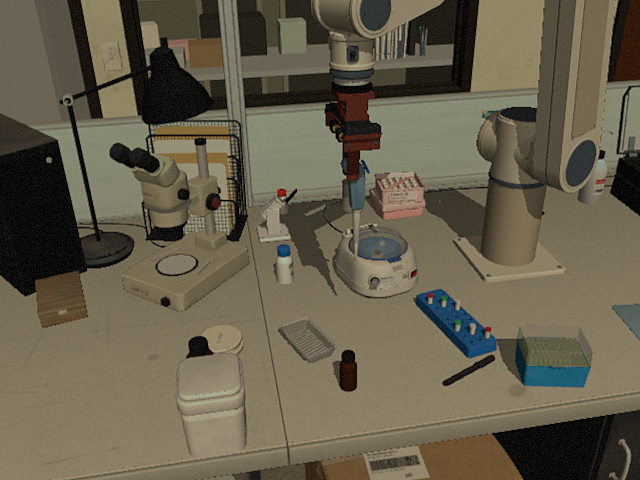

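```bash
python3 - <<'E'
from h import *
d,c=load("wrist9"); a=d["img"][65:175,235:395,::-1]; cv2.imwrite("pics/r9.png",cv2.resize(a,None,fx=5,fy=5,interpolation=cv2.INTER_CUBIC))
a=d["img"][225:405,270:370,::-1]; cv2.imwrite("pics/p9w.png",cv2.resize(a,None,fx=3,fy=3,interpolation=cv2.INTER_CUBIC))
d,c=load("side9"); a=d["img"][140:245,320:390,::-1]; cv2.imwrite("pics/p9s.png",cv2.resize(a,None,fx=6,fy=6,interpolation=cv2.INTER_CUBIC)[:,:])
E
```

```text
(no output)
```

View pics/r9.png

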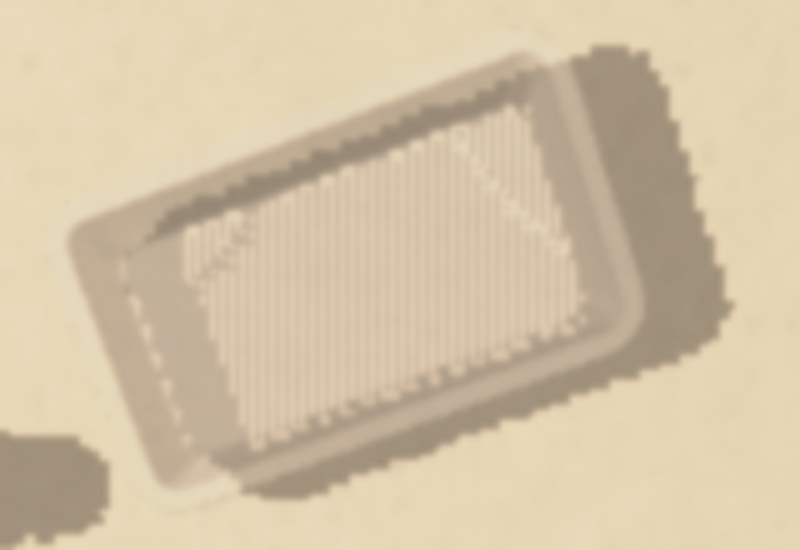

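View pics/p9w.png

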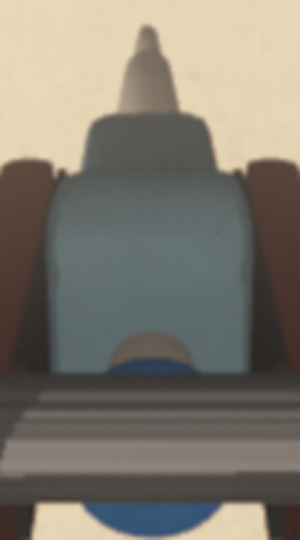

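View pics/p9s.png

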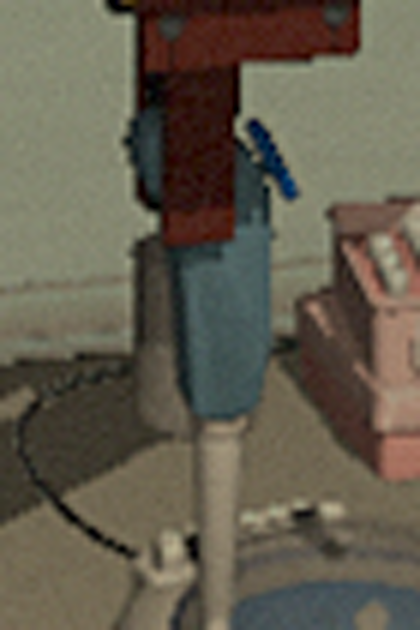

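```bash
python3 - <<'E'
from h import *
d9,c9=load("wrist9");ds,cs=load("side9")
cr=[(62,226),(568,35),(652,337),(165,505)]
X=np.array([plane(235+u/5,65+v/5,c9,28) for u,v in cr])
print(np.round(X[:,:2],1).tolist(),X.mean(0),np.round([np.linalg.norm(X[i]-X[i-1]) for i in range(4)],1),cv2.minAreaRect(X[:,:2].astype(np.float32)))
o=ctrl.get_obs();M=R.from_rotvec(o["orientation"]).as_matrix();t=o["ee_pos"]
tip=t+M@np.array([0,186,-11]);but=t+M@np.array([0,-56,0])
print("pred tip",tip,"w",proj(tip,c9),"s",proj(tip,cs)," but w",proj(but,c9),proj(but,cs))
# if vertical from pred grip end: side col of vertical line
for h in(-30,0,50,100,150,186): print(h,np.round(proj(t+M@np.array([0,h,-11]),cs),1))
a=d=ds["img"][180:260,325:385,::-1]; cv2.imwrite("pics/p9s2.png",cv2.resize(a,None,fx=8,fy=8,interpolation=cv2.INTER_CUBIC))
E
```

```text
[[589.3, 331.4], [633.2, 211.5], [565.5, 189.2], [524.0, 307.8]] [577.9874354  259.97234279  28.        ] [ 69.4 127.6  71.3 125.6] ((577.9812622070312, 259.42999267578125), (71.27849578857422, 127.62235260009766), 19.868881225585938)
pred tip [471.68206698 239.27848782 182.57780801] w [321.65239378 234.14307361] s [355.28810467 261.23344544]  but w [325.00867033 373.87809818] [351.16999722 149.82641002]
-30 [356.7 162.4]
0 [356.5 177.1]
50 [356.1 200.9]
100 [355.8 223.8]
150 [355.5 245.8]
186 [355.3 261.2]
```

View pics/p9s2.png

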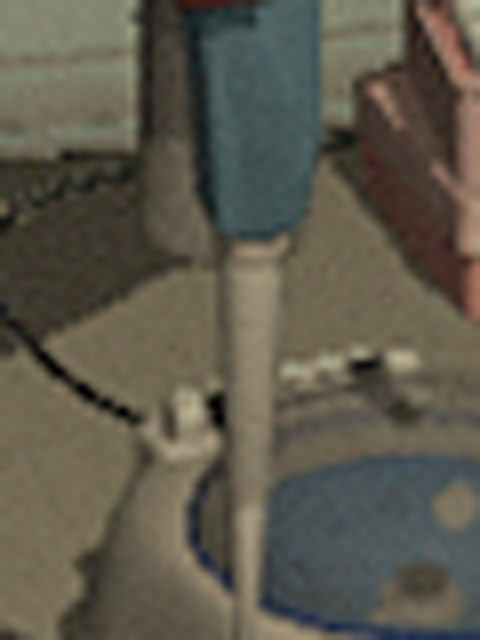

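>>> jog_arm([
  {"dp": [0.2,0.05,0],"turn": [-0.006,0.006,0],"claw": 0},
  {"dp": [0.5,0.1,0],"turn": [-0.006,0.006,0],"claw": 0},
  {"dp": [0.7,0.15,0],"turn": [-0.006,0.006,0],"claw": 0},
  {"dp": [0.7,0.15,0],"turn": [-0.006,0.006,0],"claw": 0},
])

```text
t: 12.48
ee_pos: [539.4, 248.0, 368.3]
orientation: [-1.224, 1.206, -1.202]
ft_force: [-1.2, -0.3, -1.1]
width: 23.9
```

>>> jog_arm([
  {"dp": [0.2,0.05,-0.2],"turn": [0,0,0],"claw": 0},
  {"dp": [0.4,0.1,-0.4],"turn": [0,0,0],"claw": 0},
  {"dp": [0.55,0.15,-0.6],"turn": [0,0,0],"claw": 0},
  {"dp": [0.68,0.15,-0.75],"turn": [0,0,0],"claw": 0},
  {"dp": [0.68,0.15,-0.75],"turn": [0,0,0],"claw": 0},
  {"dp": [0.68,0.15,-0.75],"turn": [0,0,0],"claw": 0},
])

```text
t: 12.98
ee_pos: [593.3, 259.0, 307.7]
orientation: [-1.225, 1.208, -1.202]
ft_force: [0.0, -0.2, -1.2]
width: 23.7
```

```bash
python3 - <<'E'
from h import *
o=ctrl.get_obs();print({k:np.round(v,3) for k,v in o.items() if k in("t","qpos","ee_pos","ft_force","moment","width")});M=R.from_rotvec(o["orientation"]).as_matrix();print(np.round(M,4))
d,c=save("wrist","wrist10");a=d["img"][65:405,170:470,::-1]; cv2.imwrite("pics/p10w.png",cv2.resize(a,None,fx=1.7,fy=1.7,interpolation=cv2.INTER_CUBIC))
d,c=save("side","side10");a=d["img"][165:365,255:375,::-1]; cv2.imwrite("pics/p10s.png",cv2.resize(a,None,fx=4,fy=3,interpolation=cv2.INTER_CUBIC))
d,c=save("top","top10");a=d["img"][150:270,180:300,::-1]; cv2.imwrite("pics/p10t.png",cv2.resize(a,None,fx=5,fy=5,interpolation=cv2.INTER_CUBIC))
E
```

```text
{'t': np.float64(12.983), 'qpos': array([ 0.394,  0.383,  1.487, -0.002,  1.283,  1.957]), 'ee_pos': array([593.289, 258.995, 307.741]), 'ft_force': array([ 0.017, -0.215, -1.217]), 'moment': array([-0.008,  0.125,  0.013]), 'width': np.float64(23.738)}
[[ 0.0084 -0.0105  0.9999]
 [-0.9999 -0.006   0.0083]
 [ 0.0059 -0.9999 -0.0106]]
```

View pics/p10w.png

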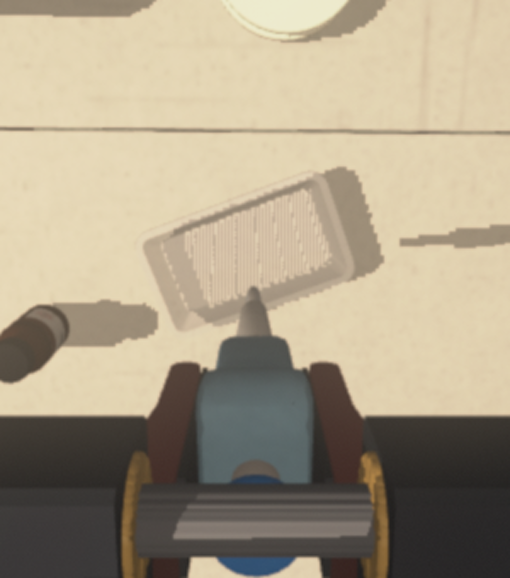

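View pics/p10s.png

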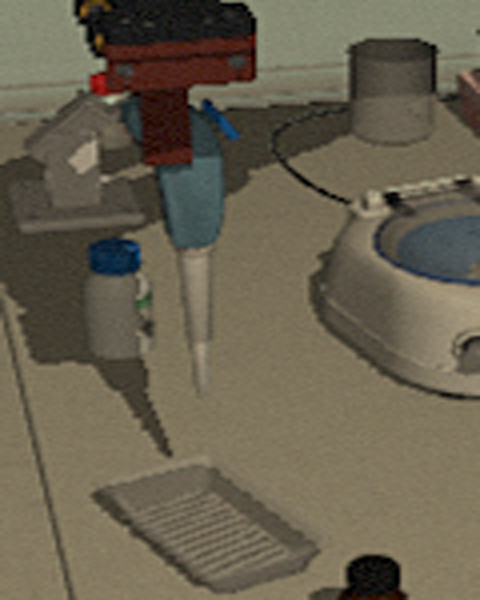

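View pics/p10t.png

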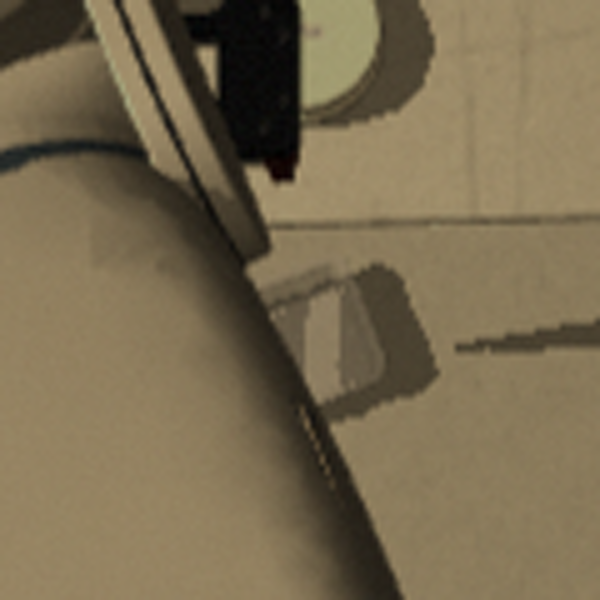

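```bash
python3 - <<'E'
from h import *
dw,cw=load("wrist10");ds,cs=load("side10")
a=ds["img"][190:305,280:330,::-1]; cv2.imwrite("pics/p10s2.png",cv2.resize(a,None,fx=10,fy=5,interpolation=cv2.INTER_CUBIC))
p,r=tri([(319.4,234.3,cw),(305.75,296.2,cs)]);print("tip",p,r)
for h in(0,44,118,150,205): print(h,np.round(proj(p+[0,0,h],cs),1),"wrist",np.round(proj(p+[0,0,h],cw),1), np.round(proj(p+[11,0,h],cw),1))
o=ctrl.get_obs();M=R.from_rotvec(o["orientation"]).as_matrix();print("pred tip",o["ee_pos"]+M@np.array([0,186,-11]))
a=dw["img"][225:405,270:370,::-1]; cv2.imwrite("pics/p10w2.png",cv2.resize(a,None,fx=5,fy=3,interpolation=cv2.INTER_CUBIC))
E
```

```text
tip [580.57190836 258.09648728 123.58492704] [array([0. , 0.2]), array([-0.1,  0. ])]
0 [305.7 296.2] wrist [319.4 234.5] [319.5 222.3]
44 [305. 278.] wrist [319.7 247.3] [319.8 233.6]
118 [303.8 246. ] wrist [320.5 279.2] [320.6 261.6]
150 [303.2 231.6] wrist [320.9 299.6] [321.1 279.7]
205 [302.2 206. ] wrist [322.2 353.8] [322.5 328. ]
pred tip [581.32327624 258.91021441 123.82007619]
```

View pics/p10s2.png

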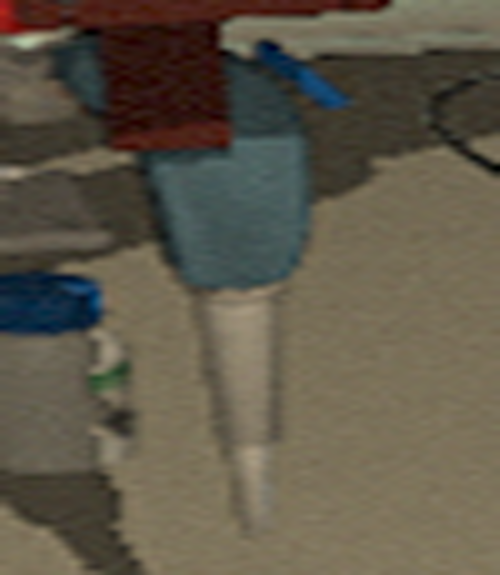

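View pics/p10w2.png

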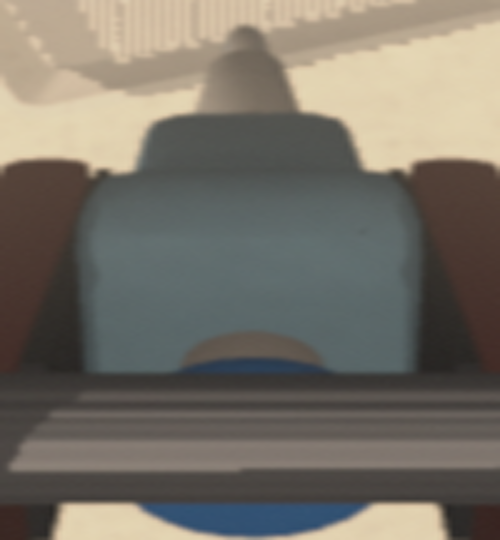

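```bash
python3 - <<'E'
from h import *
dw,cw=load("wrist10")
a=dw["img"][155:275,240:390,::-1]; cv2.imwrite("pics/r10.png",cv2.resize(a,None,fx=5,fy=5,interpolation=cv2.INTER_CUBIC))
E
```

```text
(no output)
```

View pics/r10.png

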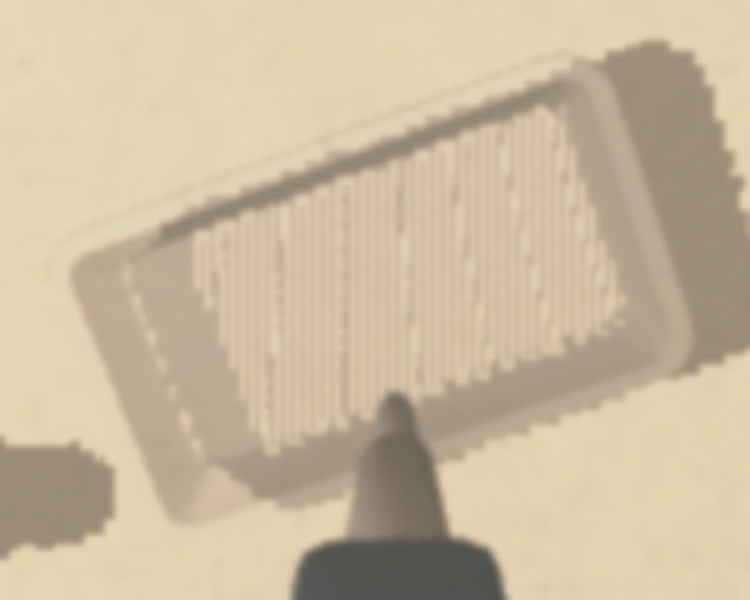

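```bash
python3 - <<'E'
from h import *
dw,cw=load("wrist10");d9,c9=load("wrist9");dt,ct=load("top0")
X=np.array([plane(240+u/5,155+v/5,cw,28) for u,v in[(55,243),(600,40),(700,365),(165,532)]])
print(np.round(X[:,:2],1).tolist(),X.mean(0),np.round([np.linalg.norm(X[i]-X[i-1]) for i in range(4)],1))
c9r=[(62,226),(568,35),(652,337),(165,505)];cwr=[(55,243),(600,40),(700,365),(165,532)]
for a,b in zip(c9r,cwr):print(tri([(235+a[0]/5,65+a[1]/5,c9),(240+b[0]/5,155+b[1]/5,cw)]))
E
```

```text
[[592.9, 333.4], [637.9, 214.2], [566.3, 189.2], [526.2, 310.5]] [580.84053767 261.81297682  28.        ] [ 70.5 127.4  75.8 127.7]
(array([590.59893832, 335.11545534,  12.48430019]), [array([-0.7,  0. ]), array([ 0.7, -0.1])])
(array([636.91606351, 211.10876981,   5.61192982]), [array([-0.6,  0.2]), array([ 0.6, -0.1])])
(array([565.61523694, 188.80852422,  24.85629495]), [array([ 0.1, -0. ]), array([-0.1,  0. ])])
(array([523.46179315, 310.34223503,  18.38952329]), [array([-1. ,  0.1]), array([ 1. , -0.1])])
```

>>> jog_arm([
  {"dp": [0,0.01,-0.15],"turn": [0,0,0],"claw": 0},
  {"dp": [0,0.02,-0.3],"turn": [0,0,0],"claw": 0},
  {"dp": [-0.01,0.03,-0.5],"turn": [0,0,0],"claw": 0},
  {"dp": [-0.01,0.03,-0.65],"turn": [0,0,0],"claw": 0},
  {"dp": [-0.01,0.03,-0.75],"turn": [0,0,0],"claw": 0},
  {"dp": [-0.01,0.03,-0.8],"turn": [0,0,0],"claw": 0},
  {"dp": [-0.01,0.03,-0.8],"turn": [0,0,0],"claw": 0},
  {"dp": [-0.01,0.03,-0.8],"turn": [0,0,0],"claw": 0},
  {"dp": [-0.01,0.03,-0.8],"turn": [0,0,0],"claw": 0},
  {"dp": [-0.01,0.03,-0.8],"turn": [0,0,0],"claw": 0},
])

```text
t: 13.97
ee_pos: [593.4, 262.4, 246.6]
orientation: [-1.221, 1.205, -1.203]
ft_force: [0.4, -0.4, -0.4]
width: 23.2
```

```bash
python3 - <<'E'
from h import *
o=ctrl.get_obs();print({k:np.round(v,3) for k,v in o.items() if k in("t","qpos","qvel","ee_pos","ft_force","moment","width")});M=R.from_rotvec(o["orientation"]).as_matrix();print(np.round(M,4))
print("pred tip",o["ee_pos"]+M@np.array([0,186,-11]))
d,c=save("wrist","wrist11");a=d["img"][65:405,170:470,::-1]; cv2.imwrite("pics/p11w.png",cv2.resize(a,None,fx=1.7,fy=1.7,interpolation=cv2.INTER_CUBIC))
d,c=save("side","side11");a=d["img"][215:375,265:355,::-1]; cv2.imwrite("pics/p11s.png",cv2.resize(a,None,fx=6,fy=3.7,interpolation=cv2.INTER_CUBIC))
print(ctrl.get_obs()["qvel"].round(4))
E
```

```text
{'t': np.float64(13.967), 'qpos': array([ 0.399,  0.437,  1.549, -0.002,  1.163,  1.961]), 'qvel': array([ 0.001, -0.002,  0.001, -0.002, -0.002, -0.   ]), 'ee_pos': array([593.353, 262.395, 246.555]), 'ft_force': array([ 0.448, -0.413, -0.361]), 'moment': array([ 0.024,  0.088, -0.019]), 'width': np.float64(23.25)}
[[ 0.0091 -0.0058  0.9999]
 [-1.     -0.004   0.009 ]
 [ 0.004  -1.     -0.0059]]
pred tip [581.26877943 261.55100202  60.62373696]
[-0.0006  0.0031  0.0032 -0.0004  0.0008 -0.    ]
```

View pics/p11w.png

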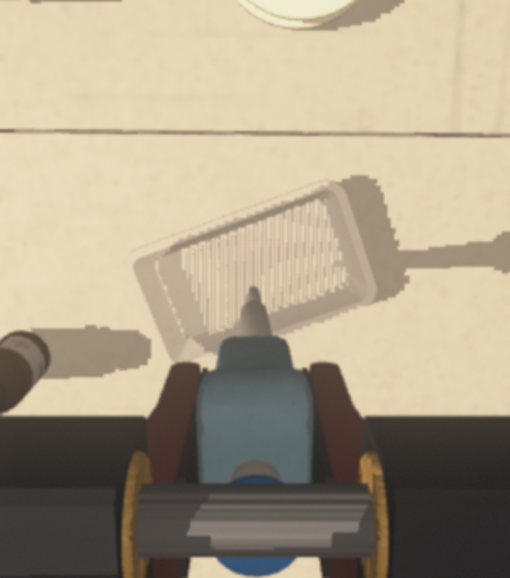

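View pics/p11s.png

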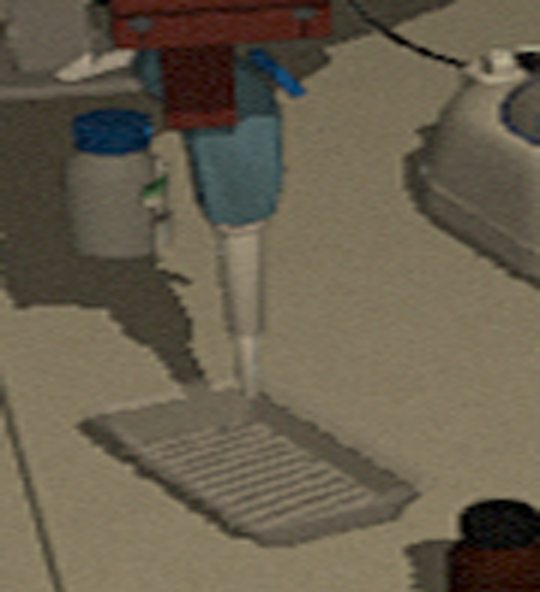

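```bash
python3 - <<'E'
from h import *
dw,cw=load("wrist11");ds,cs=load("side11")
p,r=tri([(319.4,234.3,cw),(306.7,322.1,cs)]);print("tip",p,r)
for h in(0,44,118,205,242): print(h,np.round(proj(p+[0,0,h],cs),1),"wrist",np.round(proj(p+[0,0,h],cw),1), np.round(proj(p+[11,0,h],cw),1))
a=dw["img"][160:280,230:400,::-1]; cv2.imwrite("pics/r11.png",cv2.resize(a,None,fx=4.5,fy=4.5,interpolation=cv2.INTER_CUBIC))
a=ds["img"][240:330,285:335,::-1]; cv2.imwrite("pics/s11.png",cv2.resize(a,None,fx=10,fy=6,interpolation=cv2.INTER_CUBIC))
E
```

```text
tip [581.19322868 261.85002988  61.10046535] [array([0. , 0.3]), array([-0.1,  0. ])]
0 [306.6 322.1] wrist [319.4 234.6] [319.5 222.4]
44 [305.9 304.7] wrist [319.6 247.1] [319.7 233.3]
118 [304.8 274.2] wrist [320.1 278.1] [320.2 260.6]
205 [303.3 235.9] wrist [321.2 350.7] [321.5 324.9]
242 [302.7 218.9] wrist [322.1 412. ] [322.5 379.9]
```

View pics/r11.png

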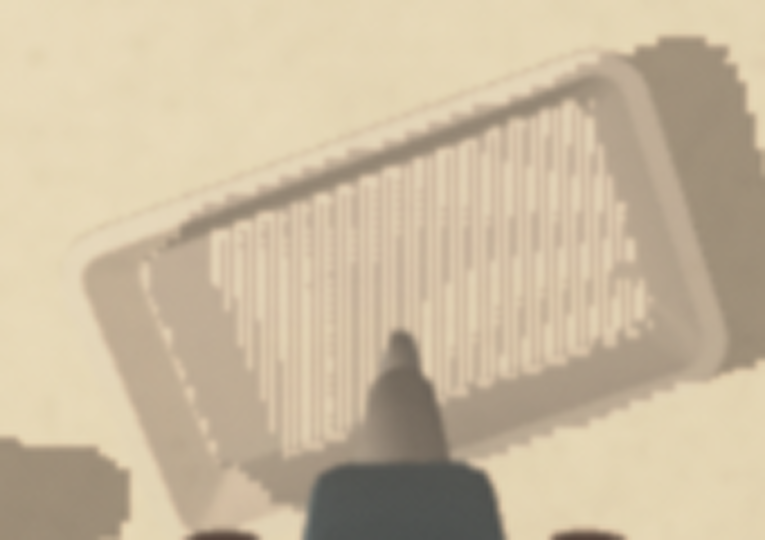

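View pics/s11.png

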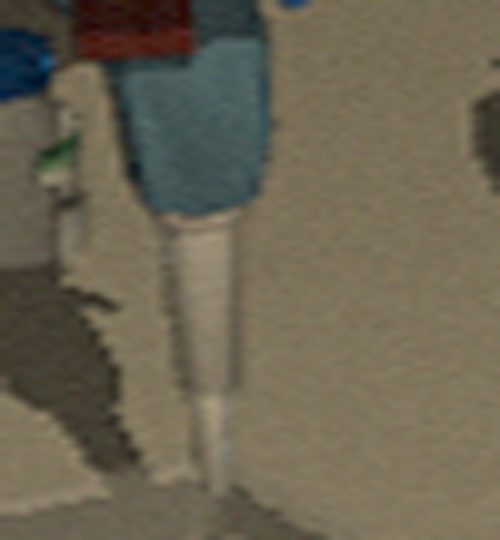

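```bash
python3 - <<'E'
from h import *
a,_=load("side0");b,_=load("side11")
D=np.abs(a["img"].astype(int)-b["img"]).sum(2)
for n,(x0,y0,x1,y1) in dict(vial=(335,345,360,392),bottleblue=(272,242,296,286),red=(270,180,290,205),res=(275,325,340,362)).items(): print(n,D[y0:y1,x0:x1].mean().round(1))
o=ctrl.get_obs();print(o["t"],o["width"],o["ft_force"].round(1),o["qvel"].round(3))
print(ctrl.close_job())
E
```

```text
vial 15.0
bottleblue 106.4
red 183.3
res 10.0
14.0667 23.41443575703152 [ 0.9 -0.9 -1.3] [-0.001  0.003  0.003 -0.     0.001 -0.   ]
the job is handed in; nothing more can be done
None
```

I drew the pipette out of its stand, carried it over the centrifuge and turned it upright. It is now held still above the reservoir, and I handed the job in at about 14.1 s. `close_job` gives no verdict, so these are my own last checks.

- **Grip:** the pipette is held across its head, with the fingers 23.4 mm apart. The joints are still, and the outside force is about 2 N or less.
- **Tip position:** two camera views put the tip at about (581, 262, 61) mm. That is about 33 mm above the rim and about 2 mm from my estimate of the reservoir's middle, (579.5, 261).
- **Upright:** the measured lean is within about 0.4° in the side view and less in the wrist view.

**Checks that disagreed**
- My estimates of the reservoir's middle ran from (577, 260) to (581, 265) over the clearer views. The side view gave about (582, 275), and I left it out.
- The reservoir's rim measured about 72 × 128 mm instead of the stated 78 × 133. Its corners came out 6–25 mm high from two views, against the stated 28 mm, so I used the stated height.
- Comparing the start and end side pictures showed almost no change at the vial and reservoir. It did change at both white bottles. The arm's shadow now falls across the blue-capped one, and the pipette first stood in front of the red-capped one, so that comparison does not prove they stayed put. I saw no sign of either being moved.

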